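# Reload the cartridge analyser and start the next run

## Task

The last run on the analyser is over: fold its clear cover right back, take every used cartridge out of the slots and stand it upright in the steel discard tray without tipping it on the way, then stand every fresh cartridge from the bench upright in a slot of its own, fully home. Then fold the cover fully shut and, only with the cover shut, press the start button fully down and let it come back up. Leave everything else on the bench where it is.

Things in the scene. Friction and masses are not known exactly. Their poses are not given: they have to be found in the camera images.
- analyser: bench-top analyser, a white box 230 (x) by 290 (y) by 105 mm high, fixed; origin at the centre of its underside, x away from its front, z up. The front 85 mm are a panel 68 mm high with display and start button; behind it the bay, 107 (x) by 240 mm (y) inside, rim at 105 mm, deck at 52 mm with four slots in a row along y, 50 mm apart
- slot0 (a point): centre of the floor of slot 0 (slots 0 to 3 run along the analyser's +y); in the analyser's frame at x 31.5, y -75, z 30 mm; each slot is 60 (analyser x) by 34 mm (analyser y) and 22 mm deep; a cartridge goes in with its x along the analyser's x, either way round
- slot1 (a point): centre of the floor of slot 1 (slots 0 to 3 run along the analyser's +y); in the analyser's frame at x 31.5, y -25, z 30 mm; each slot is 60 (analyser x) by 34 mm (analyser y) and 22 mm deep; a cartridge goes in with its x along the analyser's x, either way round
- slot2 (a point): centre of the floor of slot 2 (slots 0 to 3 run along the analyser's +y); in the analyser's frame at x 31.5, y 25, z 30 mm; each slot is 60 (analyser x) by 34 mm (analyser y) and 22 mm deep; a cartridge goes in with its x along the analyser's x, either way round
- slot3 (a point): centre of the floor of slot 3 (slots 0 to 3 run along the analyser's +y); in the analyser's frame at x 31.5, y 75, z 30 mm; each slot is 60 (analyser x) by 34 mm (analyser y) and 22 mm deep; a cartridge goes in with its x along the analyser's x, either way round
- cover (a joint): angle of the bay's clear cover in rad: 0 shut on the rim, grows as its front edge swings up and back, stop at 1.9 (leaning back past upright). A stiff friction hinge: it stays where it is left; about 2 to 4 N at the handle move it
- cover_hinge (a point): middle of the cover's hinge line, at the rear of the bay, at x 90, y 0, z 108.5 mm of the analyser; the line runs along the analyser's y. The cover is 264 mm wide and its panel ends 120 mm from this line
- cover_handle (a point): middle of the bar of the cover's bow handle: round, 12 mm thick, 110 mm long, parallel to the hinge and 162 mm from it in the plane of the cover, 36 mm clear of the panel's edge; when shut 108 mm above the bench and 40 mm over the front panel. Gripped from above, fingers closing along the analyser's x, it turns in the fingers as the cover swings
- start (a joint): travel of the start button in m: 0 released, 0.006 fully down; springs back; fully down takes 5 N
- start_top (a point): centre of the top of the start button when released: a dark round button 28 mm wide in a grey collar, at x -72, y -105 mm of the analyser, 90 mm above the bench, pressed straight down
- tray: steel discard tray, 200 (x) by 140 (y) by 30 mm high, walls and floor 3 mm thick, fixed; origin at the centre of its underside
- used0: white reagent cartridge, all alike: body 56 (x) by 30 (y) by 40 mm high, its lowest 8 mm tapering in 3 mm a side; centred on top a grip fin 36 long (x), 12 thick (y), 22 mm high; 62 mm high in all, 75 g, weighted at the foot; same either way round; origin at the centre of its underside, z up. Used: at the start it stands in slot 0, or is absent (one or two of the four are present)
- used1: white reagent cartridge, all alike: body 56 (x) by 30 (y) by 40 mm high, its lowest 8 mm tapering in 3 mm a side; centred on top a grip fin 36 long (x), 12 thick (y), 22 mm high; 62 mm high in all, 75 g, weighted at the foot; same either way round; origin at the centre of its underside, z up. Used: at the start it stands in slot 1, or is absent (one or two of the four are present)
- used2: white reagent cartridge, all alike: body 56 (x) by 30 (y) by 40 mm high, its lowest 8 mm tapering in 3 mm a side; centred on top a grip fin 36 long (x), 12 thick (y), 22 mm high; 62 mm high in all, 75 g, weighted at the foot; same either way round; origin at the centre of its underside, z up. Used: at the start it stands in slot 2, or is absent (one or two of the four are present)
- used3: white reagent cartridge, all alike: body 56 (x) by 30 (y) by 40 mm high, its lowest 8 mm tapering in 3 mm a side; centred on top a grip fin 36 long (x), 12 thick (y), 22 mm high; 62 mm high in all, 75 g, weighted at the foot; same either way round; origin at the centre of its underside, z up. Used: at the start it stands in slot 3, or is absent (one or two of the four are present)
- fresh0: white reagent cartridge, all alike: body 56 (x) by 30 (y) by 40 mm high, its lowest 8 mm tapering in 3 mm a side; centred on top a grip fin 36 long (x), 12 thick (y), 22 mm high; 62 mm high in all, 75 g, weighted at the foot; same either way round; origin at the centre of its underside, z up. Fresh: at the start it stands on the open bench on the left, or is absent (two to four are present)
- fresh1: white reagent cartridge, all alike: body 56 (x) by 30 (y) by 40 mm high, its lowest 8 mm tapering in 3 mm a side; centred on top a grip fin 36 long (x), 12 thick (y), 22 mm high; 62 mm high in all, 75 g, weighted at the foot; same either way round; origin at the centre of its underside, z up. Fresh: at the start it stands on the open bench on the left, or is absent (two to four are present)
- fresh2: white reagent cartridge, all alike: body 56 (x) by 30 (y) by 40 mm high, its lowest 8 mm tapering in 3 mm a side; centred on top a grip fin 36 long (x), 12 thick (y), 22 mm high; 62 mm high in all, 75 g, weighted at the foot; same either way round; origin at the centre of its underside, z up. Fresh: at the start it stands on the open bench on the left, or is absent (two to four are present)
- fresh3: white reagent cartridge, all alike: body 56 (x) by 30 (y) by 40 mm high, its lowest 8 mm tapering in 3 mm a side; centred on top a grip fin 36 long (x), 12 thick (y), 22 mm high; 62 mm high in all, 75 g, weighted at the foot; same either way round; origin at the centre of its underside, z up. Fresh: at the start it stands on the open bench on the left, or is absent (two to four are present)
- cap0: orange screw cap, 34 mm wide, 14 mm high; a bystander to leave alone; origin at its underside
- cap1: orange screw cap, 34 mm wide, 14 mm high; a bystander to leave alone; origin at its underside
- card0: white flat test cassette, 70 by 20 by 5 mm; a bystander to leave alone; origin at its underside
- pipette: hand pipette lying down, about 230 mm long, 27 mm thick; a bystander to leave alone; origin at its underside
- reagent: amber reagent bottle, 44 mm wide, 85 mm high; a bystander to leave alone; origin at its underside
Things that resemble listed ones, but are neither listed nor needed, are in the scene too. Leave any blue or turquoise look-alike of the fresh1 alone.

How it is judged:
By the outcome, as a careful person would: the job done as asked, in the order asked, and still so for the second after the job is handed in, with the robot touching nothing.
Of fresh0, fresh1, fresh2, fresh3 only 2 to 4 are there at a start; the rules pass over those that are not, and their reading is None.
Of used0, used1, used2, used3 only 1 to 2 are there at a start; the rules pass over those that are not, and their reading is None.
At some moment in a run one of fresh0, fresh1, fresh2, fresh3 may be knocked a few centimetres aside while the robot is not near it.
It also fails if it takes over 210 s, if anything falls off the work surface, if the arm or the gripper's body presses on something with over 40 N, if the wrist force passes 120 N, or if a joint passes its speed limit or range.

## Robot

A 6-joint arm with a two-finger parallel gripper is mounted at the origin on the work surface. World frame = base frame: x ahead of the robot, y to its left, z up, the work surface at z = 0. Lengths are in mm, angles in rad, forces in N, time in s.
With the tool pointing down it reaches from about 350 to 875 mm from the base axis. Payload 4.2 kg.
Tool frame: the origin (TCP) lies at the very end of the fingers, on their centre line; the grasp point (between the pads) lies 19 mm behind it; z points along the fingers, y is the line along which they close (so a half turn about z gives the same grasp; the last joint's range is limited). The gripper opens to 85 mm and grips with 20 to 120 N. Pads are 22 mm wide; open, the fingers measure 114 mm over their backs; the gripper's body (76 mm by 85 mm) begins 54 mm behind the grasp point. The pads swing forward as they close: fully open they stand 13 mm farther back than shut.
Start: joints at [0.259, 0.385, 0.008, 0, -1.194, -0.259], TCP at [624.979, 0.025, 231.312] pointing down, gripper open.
Joint ranges: [-3.14, 3.14], [-1.21, 2.06], [-1.07, 1.41], [-3.16, 2.05], [-2.99, -0.16], [-3.1, 3.1]. Speed limits (rad/s): [2.79, 2.79, 3.14, 3.14, 3.14, 3.14].

## Interface

Orientations are given as a unit quaternion [x, y, z, w].
In Python, from bench import monitor, get_image, camera_info, job_done gives the robot as it stands.
- The arm moves only by the tool send_rows, never from a script. Its argument "series" is a list of rows, each a list of 3 entries, a list of its own where there are three numbers: the shift along the tool's x, y, z in mm, then the turn, a rotation vector about the tool's x, y, z in rad, then the finger opening in mm, from 0 to 85.4. A call has 1 to 8 rows; each row shifts and turns the commanded pose from where the row before left it, along the tool's axes as they then stand; what a row does not reach is not made up. A row lasts 1/10 s, in which the tool goes at most 50 mm and 8.59 degrees, less where a joint would pass 70% of its speed; a pose out of reach is approached as far as the arm can. A call with a gripper value outside its range is refused whole. The fingers move at their own pace and stop on an object; the grip force is fixed at half the most. Time passes only in rows, so rows that do not move let the fingers close. It gives the time, the measured TCP pose, the force, the opening and the grip force at its end, in the units of the state.
- monitor.read_state(): the state, without advancing time (a new reading comes with each control period).
- get_image(name): name is "scene" or "side" or "wrist"; returns the picture (420x560x3 uint8, red, green, blue); there is no depth.
- camera_info(name): a dict with "intrinsics" (3x3 intrinsics, pixels), "R" (3x3) and "t" (3): a world point X has camera coordinates R X + t. Camera axes: x right, y down, z forward; pixel columns grow to the right and rows downward; lengths in mm; the calibration is good to about 2 mm. The wrist camera is an equidistant fisheye: a pixel r from the principal point sees the ray r / f radians off the axis. A picture is of the moment at which its call begins: read the wrist's pose just before it. camera_info takes no time and is no camera call; for the wrist camera it gives the pose at the moment of the call.
- job_done(): hands the job in; it is judged then, once.
The state is a dict: "clock": time; "joints": joint angles; "joint_vel": joint speeds; "joint_efforts": joint torques, N m; "position": TCP position; "ee_rot": TCP orientation; "contact_force": force on the tool from outside, world axes, zero at the start; "wrist_torque": the same for the moment, N m; "gripper_width": finger opening in mm; "grasp_force": force on a finger pad.
Only numpy, scipy, OpenCV 4.12 (cv2) and the standard library are available. Lean on these libraries where they do the work, as an engineer would, in place of code of your own. Each camera call takes 0.05 s, during which the arm holds its last target. There are 200 camera calls.

## Working session

There is one attempt and no reset: what is moved stays moved. The work goes in short steps, Python scripts to look and compute and a tool call to move; the robot and the scene stay as the last step left them, time stands still between calls to the robot, and variables do not carry over. Pictures are saved under pics/ and viewed, at most 14 in all, crops included, and the job is handed in when it is done.

Besides the shell and the picture viewer there is one more tool, called after ">>>" as name([rows], argument=value, ...), one row to a line, values as JSON. send_rows: Moves the arm, as the interface text tells. Its arguments: {"type":"object","properties":{"series":{"type":"array"}},"required":["series"]}

```bash
mkdir -p pics && ls && cat > h.py <<'E'
import numpy as np, cv2
from bench import monitor, get_image, camera_info, job_done
def snap(n,f):
    ci=camera_info(n); im=get_image(n); cv2.imwrite('pics/'+f+'.png',im[:,:,::-1]); np.savez('pics/'+f+'.npz',K=ci['intrinsics'],R=ci['R'],t=ci['t'],im=im); return im
def ray(f,u,v):
    d=np.load('pics/'+f+'.npz'); K,R,t=d['K'],d['R'],d['t']
    x=(u-K[0,2])/K[0,0]; y=(v-K[1,2])/K[1,1]
    if 'wrist' in f:
        r=np.hypot(x,y); c=np.array([x*np.sin(r)/r if r else 0,y*np.sin(r)/r if r else 0,np.cos(r)])
    else: c=np.array([x,y,1.])
    return -R.T@t, R.T@(c/np.linalg.norm(c))
def atz(f,u,v,z):
    o,d=ray(f,u,v); return o+d*(z-o[2])/d[2]
def tri(*obs):
    A=np.zeros((3,3));b=np.zeros(3);rs=[ray(*o) for o in obs]
    for o,d in rs:
        P=np.eye(3)-np.outer(d,d);A+=P;b+=P@o
    p=np.linalg.solve(A,b); return p,[np.linalg.norm((np.eye(3)-np.outer(d,d))@(p-o)) for o,d in rs]
def proj(f,X):
    d=np.load('pics/'+f+'.npz'); K,R,t=d['K'],d['R'],d['t']; c=R@np.array(X,float)+t
    if 'wrist' in f:
        r=np.hypot(c[0],c[1]); th=np.arctan2(r,c[2]); s=th/r if r else 0
        return K[0,0]*c[0]*s+K[0,2],K[1,1]*c[1]*s+K[1,2]
    return K[0,0]*c[0]/c[2]+K[0,2],K[1,1]*c[1]/c[2]+K[1,2]
E
python3 - <<'E'
from h import *
for n in ['scene','side','wrist']:
    im=snap(n,n+'0')
    c=camera_info(n); print(n,np.round(c['intrinsics'],1).tolist(),np.round(-np.array(c['R']).T@c['t'],0),np.round(c['R'],2).tolist())
a=cv2.imread('pics/scene0.png')
cv2.imwrite('pics/scene0b.png',cv2.resize(a,(800,600),interpolation=2))
a=cv2.imread('pics/side0.png');cv2.imwrite('pics/side0b.png',cv2.resize(a,(800,600),interpolation=2))
s=monitor.read_state();print(s)
E
```

```text
pics
scene [[442.7, 0.0, 285.4], [0.0, 442.7, 215.9], [0.0, 0.0, 1.0]] [1268.  418.  651.] [[-0.43, 0.9, -0.01], [0.51, 0.23, -0.83], [-0.74, -0.36, -0.56]]
side [[505.6, 0.0, 278.7], [0.0, 505.6, 206.3], [0.0, 0.0, 1.0]] [-172.  723.  883.] [[-0.71, -0.7, 0.02], [-0.46, 0.44, -0.77], [0.53, -0.55, -0.64]]
wrist [[325.2, 0.0, 280.4], [0.0, 325.2, 213.7], [0.0, 0.0, 1.0]] [624. -81. 372.] [[-1.0, -0.0, 0.0], [-0.0, 0.95, 0.31], [-0.0, 0.31, -0.95]]
{'clock': 0.15, 'joints': array([ 2.58620815e-01,  3.85399128e-01,  6.95911621e-03, -3.42465743e-04,
       -1.19397355e+00, -2.58584884e-01]), 'joint_vel': array([-1.46027920e-03, -1.99935320e-03,  2.90175442e-03,  3.89987129e-04,
        1.83470955e-04, -9.82200084e-05]), 'joint_efforts': array([-6.03353892e-04, -3.92678475e+01,  1.88581592e+01,  4.18858320e+00,
       -3.39302780e-03,  5.70479813e-06]), 'position': array([6.24578470e+02, 3.01802059e-02, 2.30470267e+02]), 'ee_rot': array([-7.07074600e-01,  7.07138481e-01,  5.44134533e-04, -6.18964916e-04]), 'contact_force': array([-0.72949255,  0.15686095, -1.11078838]), 'wrist_torque': array([0.00303734, 0.01220311, 0.01448883]), 'grasp_force': 0.0, 'gripper_width': 85.20745366654039}
```

View pics/scene0b.png

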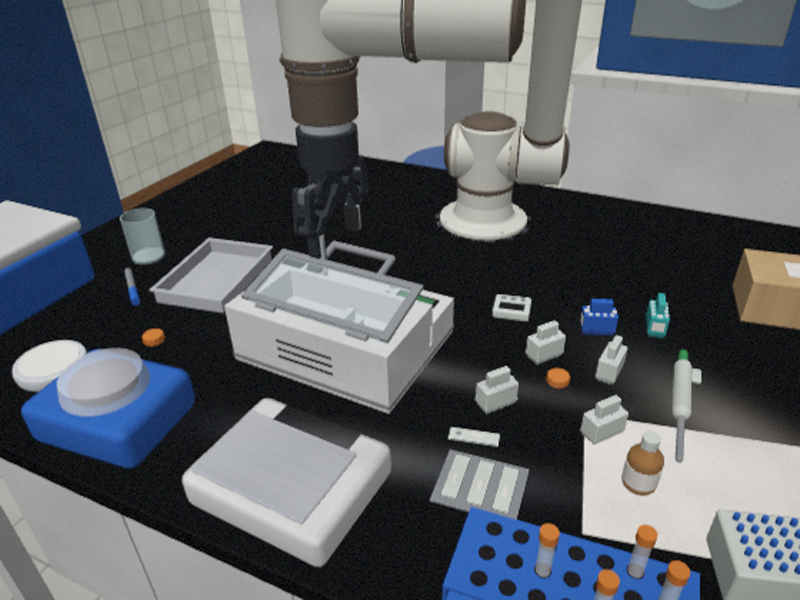

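View pics/side0b.png

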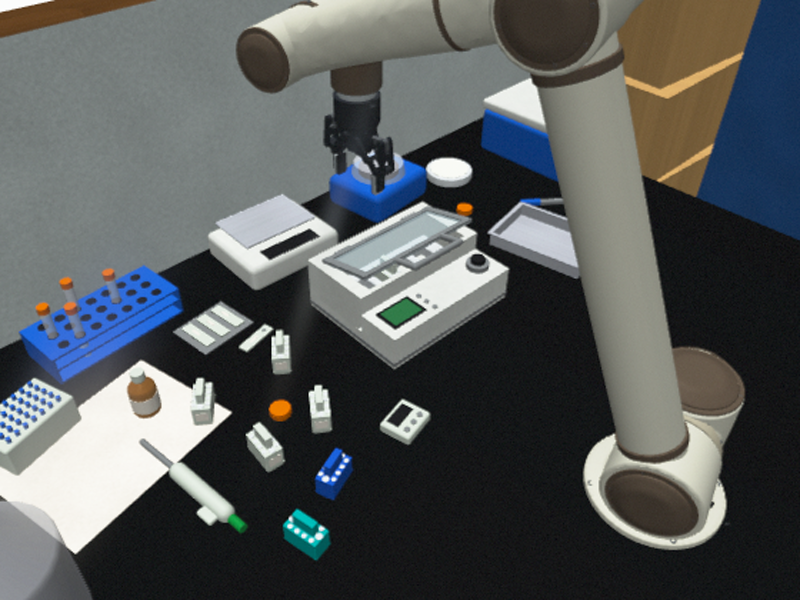

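View pics/wrist0.png

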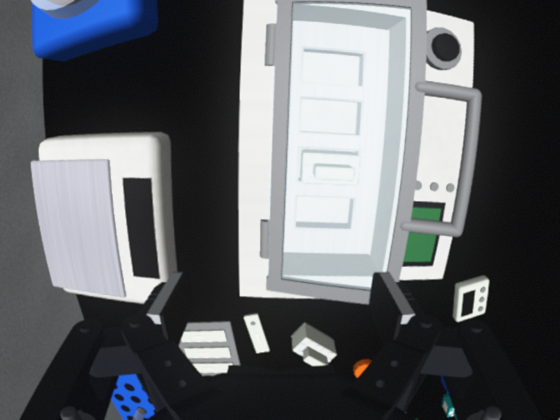

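The wrist view shows the analyser with its hinge on the far side and its handle toward the robot. The button is at (445,48), and one cartridge stands in the slot at (330,167). The scene and side views show four white cartridges, at scene (546,342), (497,390), (612,360) and (605,420). There is a blue look-alike at (600,317) and a turquoise one at (658,315), to be left alone. Next I'll enlarge the crops to measure.

```bash
python3 - <<'E'
import cv2,numpy as np
w=cv2.imread('pics/wrist0.png')[0:300,225:495]
w=cv2.resize(w,None,fx=2,fy=2,interpolation=2)
cv2.imwrite('pics/c_w.png',w)
s=cv2.imread('pics/scene0.png')[195:325,325:475]; s=cv2.resize(s,(600,520),interpolation=2)
d=cv2.imread('pics/side0.png')[220:400,120:260]; d=cv2.resize(d,(420,540),interpolation=2)
c=np.zeros((600,800,3),np.uint8)
s=cv2.imread('pics/scene0.png')[215:320,325:458]; c[:315,:399]=cv2.resize(s,(399,315),interpolation=2)
d=cv2.imread('pics/side0.png')[225:400,125:255]; c[:525,400:790]=cv2.resize(d,(390,525),interpolation=2)
cv2.imwrite('pics/c_fr.png',c)
E
```

```text
(no output)
```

View pics/c_w.png

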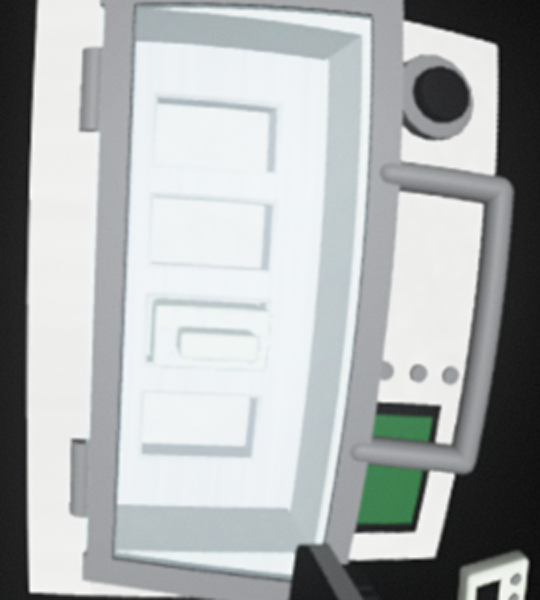

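View pics/c_fr.png

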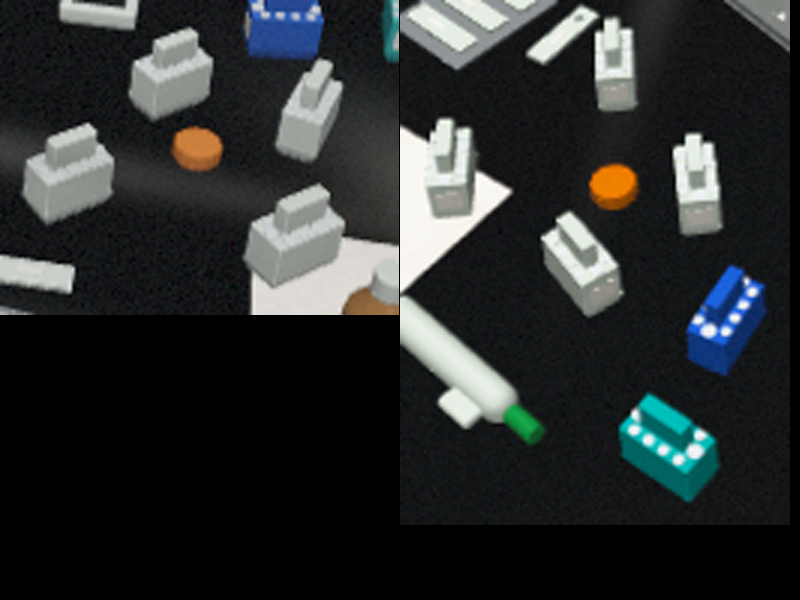

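The four fresh cartridges are plain white. The blue and turquoise look-alikes have dots, and the single used cartridge is in slot 2. Now I'll fit the analyser pose and triangulate.

```bash
python3 - <<'E'
from h import *
from scipy.optimize import least_squares
W=lambda u,v:('wrist0',225+u/2,v/2)
S=lambda u,v:('scene0',u*.7,v*.7)
D=lambda u,v:('side0',u*.7,v*.7)
obs=[(W(441,95),(-72,-105,90)),(W(497,190),(-72,-55,108)),(W(464,460),(-72,55,108)),(W(497,43),(-115,-145,68)),(W(437,558),(-115,145,68)),
 (W(157,97),(61.5,-92,52)),(W(277,172),(1.5,-58,52)),(W(150,265),(61.5,-8,52)),(W(270,203),(1.5,-42,52)),(W(141,392),(61.5,58,52)),(W(251,457),(1.5,92,52)),
 (D(479,260),(-72,-105,90)),(D(395,366),(-115,145,0)),(S(392,405),(115,145,0)),(S(328,247),(-72,-55,108)),(S(392,264),(-72,55,108))]
def w(p,a):
    c,s=np.cos(p[2]),np.sin(p[2]); return [p[0]+c*a[0]-s*a[1],p[1]+s*a[0]+c*a[1],a[2]]
f=lambda p:np.concatenate([np.subtract(proj(o[0],w(p,a)),o[1:]) for o,a in obs])
r=least_squares(f,[620,-100,0],loss='soft_l1'); print(r.x); print(np.round(r.fun.reshape(-1,2),1).tolist())
p=r.x;np.save('an.npy',p)
for n,a in [('handle',(-72,0,108)),('hinge',(90,0,108.5)),('button',(-72,-105,90)),('slot2',(31.5,25,30))]: print(n,np.round(w(p,a),1))
print('btn tri',tri(W(441,95),D(479,260))); print('h-',tri(W(497,190),S(328,247))); print('h+',tri(W(464,460),S(392,264)))
s=lambda u,v:('scene0',325+u/3,215+v/3)
d=lambda u,v:('side0',125+(u-400)/3,225+v/3)
for n,a,b in [('A',(175,40),(697,145)),('B',(70,140),(612,30)),('C',(317,70),(575,225)),('D',(300,200),(446,130))]: print(n,tri(s(*a),d(*b)))
# tray: rim corners scene
for u,v in [(209,239),(272,246),(151,289),(214,309)]: print('tray',atz('scene0',u*.7,v*.7,30).round(0))
for u,v in [(521,199),(489,235),(578,275)]: print('trayside',atz('side0',u*.7,v*.7,30).round(0))
E
```

```text
[ 5.43185845e+02 -5.01759848e+01 -3.10531744e-02]
[[3.2, -2.1], [-17.1, 1.5], [-14.9, -14.4], [-0.1, -0.1], [-0.6, -0.6], [-0.2, -0.7], [-0.6, 0.0], [0.2, -0.3], [2.1, 0.4], [1.9, 1.2], [1.1, 1.4], [-0.1, -3.0], [0.3, 1.2], [-2.7, 4.6], [5.6, 10.1], [0.3, 8.4]]
handle [471.2 -47.9 108. ]
hinge [633.1 -53.  108.5]
button [ 468.  -152.9   90. ]
slot2 [575.4 -26.2  30. ]
btn tri (array([ 466.4987145 , -152.60164465,   80.84711203]), [np.float64(0.13801385162306967), np.float64(0.13801385162313146)])
h- (array([ 477.4836203 , -106.17290272,  142.07074413]), [np.float64(4.602219868044068), np.float64(4.602219868044108)])
h+ (array([473.07627704,   9.48228291, 134.00743304]), [np.float64(3.0416400483086914), np.float64(3.0416400483087065)])
A (array([437.41300069, 261.49166025,  59.95278544]), [np.float64(2.7325483635484766), np.float64(2.7325483635483723)])
B (array([580.02461473, 227.19669564,  57.96393521]), [np.float64(1.6081193134424143), np.float64(1.6081193134423384)])
C (array([437.51425288, 368.5349524 ,  62.78036809]), [np.float64(0.008326590508407354), np.float64(0.0083265905083486)])
D (array([577.99056997, 382.09805979,  59.61304274]), [np.float64(1.4591367155352377), np.float64(1.4591367155352453)])
tray [ 382. -470.   30.]
tray [ 354. -331.   30.]
tray [ 582. -439.   30.]
tray [ 587. -289.   30.]
trayside [ 587. -449.   30.]
trayside [ 548. -289.   30.]
trayside [ 343. -309.   30.]
```

```bash
python3 - <<'E'
from h import *
from scipy.optimize import least_squares
W=lambda u,v:('wrist0',225+u/2,v/2)
S=lambda u,v:('scene0',u*.7,v*.7)
D=lambda u,v:('side0',u*.7,v*.7)
H=162
obs=[(W(441,95),(-72,-105,90)),(W(497,190),'-'),(W(464,460),'+'),(W(497,43),(-115,-145,68)),(W(437,558),(-115,145,68)),
 (W(157,97),(61.5,-92,52)),(W(277,172),(1.5,-58,52)),(W(150,265),(61.5,-8,52)),(W(270,203),(1.5,-42,52)),(W(141,392),(61.5,58,52)),(W(251,457),(1.5,92,52)),
 (D(479,258),(-72,-105,90)),(D(395,366),(-115,145,0)),(S(392,405),(115,145,0)),(S(328,247),'-'),(S(392,264),'+')]
def w(p,a):
    if isinstance(a,str): a=(90-H*np.cos(p[3]),-52 if a=='-' else 52,108.5+H*np.sin(p[3]))
    c,s=np.cos(p[2]),np.sin(p[2]); return [p[0]+c*a[0]-s*a[1],p[1]+s*a[0]+c*a[1],a[2]]
f=lambda p:np.concatenate([np.subtract(proj(o[0],w(p,a)),o[1:]) for o,a in obs])
r=least_squares(f,[545,-50,0,.2],loss='soft_l1'); print(r.x); print(np.round(r.fun.reshape(-1,2),1).tolist())
p=r.x;np.save('an.npy',p)
print('handle',(np.array(w(p,'+'))+w(p,'-'))/2)
for n,a in [('hinge',(90,0,108.5)),('button',(-72,-105,90))]+[('slot%d'%i,(31.5,-75+50*i,30)) for i in range(4)]: print(n,np.round(w(p,a),1))
E
```

```text
[ 5.43730047e+02 -5.00563565e+01 -3.21052128e-02  2.16268912e-01]
[[2.8, -1.9], [-0.0, 4.4], [-0.4, -4.4], [-0.4, 0.0], [-1.1, -0.4], [-0.6, -0.7], [-1.1, 0.1], [-0.3, -0.2], [1.7, 0.5], [1.3, 1.3], [0.5, 1.5], [-0.3, -1.7], [0.0, 1.1], [-2.8, 4.8], [4.7, -1.6], [-2.1, -4.1]]
handle [475.5390142  -47.86631639 143.26308643]
hinge [633.7 -52.9 108.5]
button [ 468.4 -152.7   90. ]
slot0 [ 572.8 -126.    30. ]
slot1 [574.4 -76.1  30. ]
slot2 [576.  -26.1  30. ]
slot3 [577.6  23.9  30. ]
```

>>> send_rows([
  [[10,30,4],[0,0,0.032],36],
  [[10,30,4],[0,0,0],36],
  [[10,30,4],[0,0,0],36],
  [[10,30,4],[0,0,0],36],
  [[8,29,4],[0,0,0],36],
  [[0,0,0],[0,0,0],36],
])

```text
clock: 0.75
position: [470.8, -45.0, 210.7]
ee_rot: [-0.695, 0.719, 0.001, -0.001]
contact_force: [1.4, 0.4, 0.6]
gripper_width: 36.1
grasp_force: 0.0
```

```bash
python3 - <<'E'
from h import *
snap('wrist','wrist1');snap('side','side1')
a=cv2.resize(cv2.imread('pics/side1.png')[100:300,200:400],(600,600),interpolation=2)
cv2.imwrite('pics/c1.png',a)
s=monitor.read_state();print(s['position'],s['ee_rot'],s['contact_force'],s['gripper_width'])
w=cv2.imread('pics/wrist1.png');cv2.imwrite('pics/c1w.png',cv2.resize(w,(800,600)))
E
```

```text
[474.79195594 -44.289113   211.73385564] [-6.95715762e-01  7.18316978e-01 -3.77139482e-04  3.94229155e-04] [ 0.10397663 -0.43708348  1.20952705] 36.284134403516425
```

View pics/c1w.png

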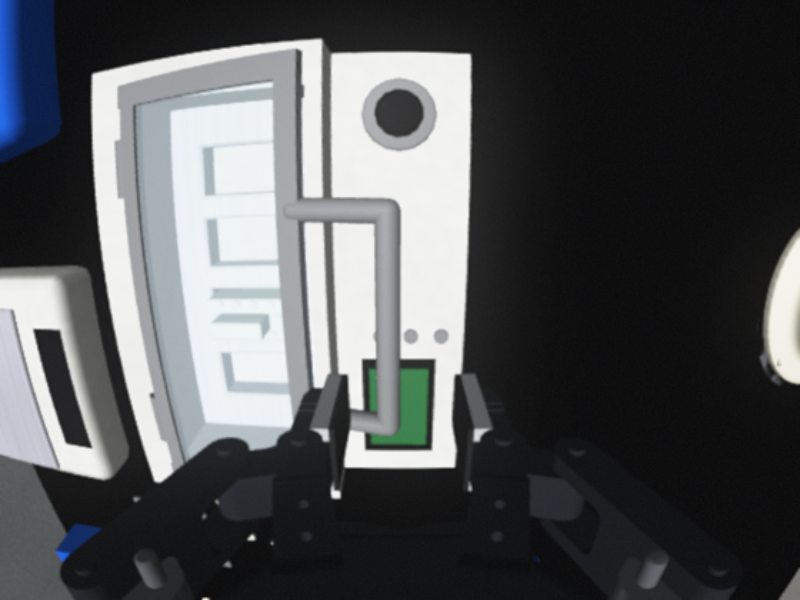

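The handle bar runs from (388,208) to (389,425), vertical in the picture and between the fingers. The button is at (399,112). Now I'll triangulate these against wrist0.

```bash
python3 - <<'E'
from h import *
print(tri(('wrist0',473.5,95),('wrist1',271.6,145.6)))
print(tri(('wrist0',457,230),('wrist1',272.3,297.5)))
print('btn',tri(('wrist0',445.5,47.5),('wrist1',279.3,78.4)))
E
```

```text
(array([ 473.84382694, -103.55693469,  142.87327468]), [np.float64(0.22694682965568852), np.float64(0.22694682965565086)])
(array([477.86793865,   6.84298891, 146.14280435]), [np.float64(0.06561826280800015), np.float64(0.06561826280799042)])
btn (array([ 467.27741804, -152.59501191,   81.9488125 ]), [np.float64(0.38988837395767695), np.float64(0.3898883739576324)])
```

>>> send_rows([
  [[0,-1,25],[0,0,0],36],
  [[3,0,25],[0,0,0],36],
  [[0,0,20],[0,0,0],36],
  [[0,0,16],[0,0,0],36],
  [[0,0,0],[0,0,0],36],
  [[0,0,0],[0,0,0],5],
  [[0,0,0],[0,0,0],5],
  [[0,0,0],[0,0,0],5],
])

```text
clock: 1.65
position: [476.9, -46.9, 126.2]
ee_rot: [-0.696, 0.718, -0.001, 0.001]
contact_force: [2.1, -0.3, -1.6]
gripper_width: 10.2
grasp_force: 58.4
```

>>> send_rows([
  [[0,0,0],[0,0,0],5],
  [[0,0,0],[0,0,0],5],
])

```text
clock: 1.85
position: [476.9, -46.9, 126.2]
ee_rot: [-0.696, 0.718, -0.001, 0.001]
contact_force: [3.0, -0.3, 0.7]
gripper_width: 9.7
grasp_force: 58.5
```

>>> send_rows([
  [[0,-2,-9],[0,0,0],5],
  [[0,-3,-9],[0,0,0],5],
  [[0,-5,-11],[0,0,0],5],
  [[0,-5,-11],[0,0,0],5],
  [[0,-7,-10],[0,0,0],5],
  [[0,-7,-10],[0,0,0],5],
])

```text
clock: 2.45
position: [503.3, -47.9, 184.3]
ee_rot: [-0.695, 0.719, 0.002, -0.001]
contact_force: [1.9, 1.8, -7.1]
gripper_width: 10.2
grasp_force: 58.3
```

>>> send_rows([
  [[0,-8,-9],[0,0,0],5],
  [[0,-8,-9],[0,0,0],5],
  [[0,-9,-8],[0,0,0],5],
  [[0,-9,-8],[0,0,0],5],
])

```text
clock: 2.85
position: [534.8, -49.1, 218.0]
ee_rot: [-0.695, 0.719, 0.004, -0.004]
contact_force: [-2.2, 1.5, -4.1]
gripper_width: 10.0
grasp_force: 58.3
```

>>> send_rows([
  [[0,-10,-7],[0,0,0],5],
  [[0,-11,-6],[0,0,0],5],
  [[0,-11,-5],[0,0,0],5],
  [[0,-11,-4],[0,0,0],5],
  [[0,-12,-3],[0,0,0],5],
  [[0,-12,-3],[0,0,0],5],
  [[0,-12,-2],[0,0,0],5],
  [[0,-12,0],[0,0,0],5],
])

```text
clock: 3.65
position: [628.2, -52.8, 252.7]
ee_rot: [-0.696, 0.718, 0.0, -0.001]
contact_force: [-5.5, 1.7, 12.1]
gripper_width: 9.8
grasp_force: 61.5
```

>>> send_rows([
  [[0,-12,0],[0,0,0],5],
  [[0,-12,1],[0,0,0],5],
  [[0,-12,2],[0,0,0],5],
  [[0,-12,3],[0,0,0],5],
  [[0,-9,3],[0,0,0],5],
  [[0,-4,1],[0,0,0],5],
  [[0,0,0],[0,0,0],5],
])

```text
clock: 4.35
position: [688.3, -54.9, 241.2]
ee_rot: [-0.696, 0.718, 0.001, -0.003]
contact_force: [-6.9, 0.2, 8.6]
gripper_width: 9.8
grasp_force: 64.4
```

>>> send_rows([
  [[0,-4,1],[0,0,0],5],
  [[0,0,0],[0,0,0],5],
  [[0,0,0],[0,0,0],5],
])

```text
clock: 4.65
position: [688.4, -54.9, 241.1]
ee_rot: [-0.696, 0.718, 0.004, -0.006]
contact_force: [-17.2, 1.8, 13.7]
gripper_width: 9.4
grasp_force: 65.0
```

>>> send_rows([
  [[0,4,-1],[0,0,0],5],
  [[0,0,0],[0,0,0],40],
  [[0,0,0],[0,0,0],40],
  [[0,0,-15],[0,0,0],40],
  [[0,0,-20],[0,0,0],40],
  [[0,0,-20],[0,0,0],40],
  [[-9,35,0],[0,0,0],40],
  [[-10,35,0],[0,0,0],40],
])

```text
clock: 5.45
position: [621.5, -32.6, 293.1]
ee_rot: [-0.695, 0.719, 0.0, -0.0]
contact_force: [-1.3, 1.2, 0.0]
gripper_width: 39.8
grasp_force: 0.0
```

>>> send_rows([
  [[-6,35,0],[0,0,0.14],40],
  [[0,7,0],[0,0,0.14],40],
  [[0,0,0],[0,0,0.14],40],
  [[0,0,0],[0,0,0.14],40],
  [[0,0,0],[0,0,0.14],40],
  [[0,0,0],[0,0,0.14],40],
  [[0,0,0],[0,0,0.14],40],
  [[0,0,0],[0,0,0.14],40],
])

```text
clock: 6.25
position: [580.0, -24.2, 293.6]
ee_rot: [-0.205, 0.979, 0.0, -0.0]
contact_force: [-0.2, -0.3, -0.3]
gripper_width: 40.3
grasp_force: 0.0
```

>>> send_rows([
  [[0,0,0],[0,0,0.14],40],
  [[0,0,0],[0,0,0.14],40],
  [[0,0,0],[0,0,0.14],40],
  [[0,0,0],[0,0,0.03],40],
  [[0,0,0],[0,0,0],40],
])

```text
clock: 6.75
position: [579.8, -24.4, 293.8]
ee_rot: [0.015, 1.0, 0.0, -0.0]
contact_force: [0.4, 1.2, -0.6]
gripper_width: 40.2
grasp_force: 0.0
```

```bash
python3 - <<'E'
from h import *
from scipy.spatial.transform import Rotation as R
s=monitor.read_state();print(s['position'],R.from_quat(s['ee_rot']).as_matrix().round(3).tolist(),s['joints'].round(2),s['contact_force'])
snap('wrist','wrist2');snap('side','side2')
w=cv2.imread('pics/wrist2.png');cv2.imwrite('pics/c2w.png',cv2.resize(w,(800,600)))
E
```

```text
[579.80735657 -24.37975669 293.79127751] [[-1.0, 0.029, -0.001], [0.029, 1.0, 0.0], [0.001, 0.0, -1.0]] [ 0.24  0.27  0.   -0.   -1.3  -1.84] [ 0.3840168   1.22028153 -0.61282119]
```

View pics/c2w.png

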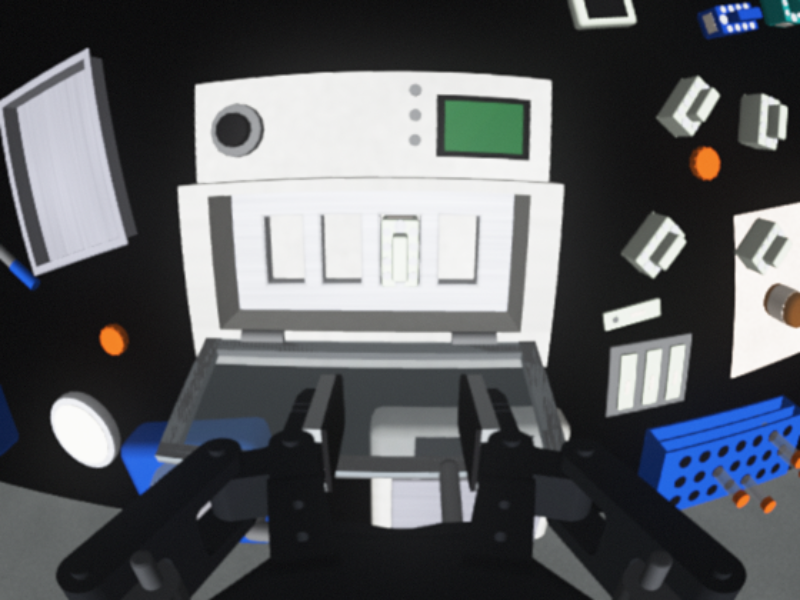

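The cover is fully back. There is one used cartridge, in slot 2, with its fin at (400,258). The other slots, at (288,248), (343,248) and (458,248), are empty. The tray is at the left and the four white cartridges are at the right. Now I'll refine the poses.

```bash
python3 - <<'E'
from h import *
p=np.load('an.npy')
def w(a):
    c,s=np.cos(p[2]),np.sin(p[2]); return [p[0]+c*a[0]-s*a[1],p[1]+s*a[0]+c*a[1],a[2]]
for n,a,o in [('s0',(1.5,-92,52),(266,214)),('s0',(61.5,-92,52),(266,283)),('s3',(1.5,92,52),(480,216)),('s3',(61.5,92,52),(478,283)),('s1',(1.5,-8,52),(360,214)),('fin',(31.5,25,92),(400,258)),('btn',(-72,-105,90),(234,129)),('front',(-115,-145,68),(194,86)),('front',(-115,145,68),(552,80))]:
    print(n,np.round(np.array(proj('wrist2',w(a)))/.7,1),o)
print('fin at z92',atz('wrist2',280,180.6,92),'model',w((31.5,25,92)))
print('fin tri',tri(('wrist0',225+110,172.5),('wrist2',280,180.6)))
print('tray', [atz('wrist2',u*.7,v*.7,30).round(0)[:2].tolist() for u,v in [(88,50),(2,105),(36,273),(130,237)]])
for n,u,v in [('A',708,105),('C',773,121),('B',664,244),('D',771,247)]: print(n,atz('wrist2',u*.7,v*.7,62).round(0))
E
```

```text
s0 [262.2 216.7] (266, 214)
s0 [266.6 284.5] (266, 283)
s3 [480.2 215.7] (480, 216)
s3 [477.2 284.9] (478, 283)
s1 [359.9 214.6] (360, 214)
fin [399.7 260.3] (400, 258)
btn [229.  129.6] (234, 129)
front [193.7  85. ] (194, 86)
front [550.8  79.2] (552, 80)
fin at z92 [574.23570343 -25.77744698  92.        ] model [np.float64(576.0163068962829), np.float64(-26.080380211789535), 92]
fin tri (array([575.07485274, -26.29238147,  86.96223869]), [np.float64(0.5416126422674609), np.float64(0.5416126422675043)])
tray [[354.0, -333.0], [382.0, -469.0], [582.0, -440.0], [553.0, -293.0]]
A [437. 260.  62.]
C [439. 350.  62.]
B [570. 215.  62.]
D [569. 360.  62.]
```

>>> send_rows([
  [[4,-2,40],[0,0,0],36],
  [[0,0,45],[0,0,0],36],
  [[0,0,45],[0,0,0],36],
  [[0,0,40],[0,0,0],36],
  [[0,0,20],[0,0,0],36],
  [[0,0,0],[0,0,0],36],
  [[0,0,0],[0,0,0],36],
])

```text
clock: 7.55
position: [576.3, -26.4, 104.9]
ee_rot: [0.015, 1.0, -0.0, 0.0]
contact_force: [0.8, -0.2, 0.9]
gripper_width: 36.0
grasp_force: 0.0
```

```bash
python3 - <<'E'
from h import *
s=monitor.read_state();print(s['position'],s['ee_rot'],s['contact_force'])
snap('wrist','wrist3');w=cv2.imread('pics/wrist3.png')[150:420,100:460];cv2.imwrite('pics/c3w.png',cv2.resize(w,(800,600)))
E
```

```text
[576.29716027 -26.36704096 104.90526841] [ 1.49427595e-02  9.99888233e-01 -1.84604657e-04  4.48470190e-04] [ 0.78218558 -0.1935984   0.93065092]
```

View pics/c3w.png

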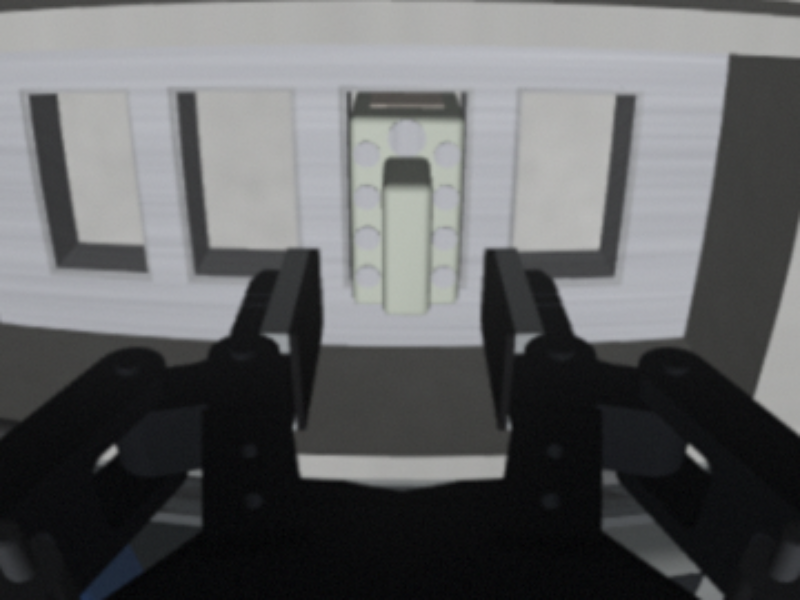

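The fin at (407,250) is centred between the fingers. I'll check its x before descending.

```bash
python3 - <<'E'
from h import *
print(atz('wrist3',100+407*.45,150+249*.45,92), [proj('wrist3',(576.3+d,-26.4,92)) for d in (-18,18)], (100+407*.45,[150+v*.45 for v in(183,312)]))
print(tri(('wrist2',280,180.6),('wrist3',283.2,262)))
E
```

```text
[573.4671474  -26.11119425  92.        ] [(np.float64(281.81115618764795), np.float64(235.50705382622576)), (np.float64(283.58809492147486), np.float64(295.25513210911276))] (283.15, [232.35000000000002, 290.4])
(array([574.84536443, -25.94686867,  89.19622719]), [np.float64(0.15057148932718534), np.float64(0.15057148932718725)])
```

>>> send_rows([
  [[2,0,12],[0,0,0],36],
  [[0,0,12],[0,0,0],36],
  [[0,0,8],[0,0,0],36],
  [[0,0,0],[0,0,0],36],
  [[0,0,0],[0,0,0],5],
  [[0,0,0],[0,0,0],5],
  [[0,0,0],[0,0,0],5],
  [[0,0,0],[0,0,0],5],
])

```text
clock: 8.4
position: [573.7, -26.3, 72.6]
ee_rot: [0.016, 1.0, 0.0, 0.0]
contact_force: [-0.2, 0.1, -0.6]
gripper_width: 10.5
grasp_force: 60.1
```

>>> send_rows([
  [[0,0,-10],[0,0,0],5],
  [[0,0,-15],[0,0,0],5],
  [[0,0,-20],[0,0,0],5],
  [[0,0,-20],[0,0,0],5],
  [[0,0,-20],[0,0,0],5],
  [[0,0,-15],[0,0,0],5],
  [[0,0,0],[0,0,0],5],
])

```text
clock: 9.1
position: [575.1, -26.2, 175.6]
ee_rot: [0.015, 1.0, 0.0, 0.003]
contact_force: [0.7, -0.2, -1.4]
gripper_width: 10.4
grasp_force: 60.1
```

>>> send_rows([
  [[5,-15,0],[0,0,0],5],
  [[10,-35,0],[0,0,0],5],
  [[11,-45,0],[0,0,0],5],
  [[12,-45,0],[0,0,0],5],
  [[12,-45,0],[0,0,0],5],
  [[12,-45,0],[0,0,0],5],
  [[12,-45,0],[0,0,0],5],
  [[12,-45,0],[0,0,0],5],
])

```text
clock: 9.9
position: [475.5, -345.3, 171.2]
ee_rot: [0.016, 1.0, 0.001, -0.001]
contact_force: [0.3, -0.4, -0.4]
gripper_width: 10.6
grasp_force: 60.0
```

>>> send_rows([
  [[10,-30,0],[0,0,0],5],
  [[1,-11,20],[0,0,0],5],
  [[0,0,35],[0,0,0],5],
  [[0,0,35],[0,0,0],5],
  [[0,0,15],[0,0,0],5],
  [[0,0,0],[0,0,0],5],
])

```text
clock: 10.5
position: [462.0, -383.2, 63.3]
ee_rot: [0.016, 1.0, 0.002, -0.004]
contact_force: [-0.4, -0.0, -1.2]
gripper_width: 10.6
grasp_force: 60.1
```

>>> send_rows([
  [[0,0,6],[0,0,0],5],
  [[0,0,6],[0,0,0],5],
  [[0,0,3],[0,0,0],5],
  [[0,0,0],[0,0,0],5],
  [[0,0,0],[0,0,0],5],
])

```text
clock: 11.0
position: [465.6, -384.2, 52.8]
ee_rot: [0.015, 1.0, -0.0, 0.0]
contact_force: [-0.1, 0.5, -0.9]
gripper_width: 10.6
grasp_force: 60.1
```

>>> send_rows([
  [[0,0,4],[0,0,0],5],
  [[0,0,2],[0,0,0],5],
  [[0,0,0],[0,0,0],5],
  [[0,0,0],[0,0,0],5],
])

```text
clock: 11.4
position: [465.3, -384.1, 46.2]
ee_rot: [0.016, 1.0, 0.0, -0.0]
contact_force: [0.4, -0.4, -1.4]
gripper_width: 11.0
grasp_force: 60.1
```

>>> send_rows([
  [[0,0,0],[0,0,0],36],
  [[0,0,0],[0,0,0],36],
  [[0,0,0],[0,0,0],36],
  [[0,0,-15],[0,0,0],36],
  [[0,0,-40],[0,0,0],36],
  [[0,0,-45],[0,0,0],36],
  [[0,0,-45],[0,0,0],36],
  [[0,0,-45],[0,0,0],36],
])

```text
clock: 12.2
position: [465.0, -384.0, 238.4]
ee_rot: [0.016, 1.0, -0.0, 0.0]
contact_force: [0.8, -0.9, -0.3]
gripper_width: 36.1
grasp_force: 0.0
```

>>> send_rows([
  [[0,20,-30],[0,0,0],36],
  [[-3,45,-20],[0,0,0],36],
  [[-3,50,0],[0,0,0],36],
  [[-3,50,0],[0,0,0],36],
  [[-3,50,0],[0,0,0],36],
  [[-3,50,0],[0,0,0],36],
  [[-3,50,0],[0,0,0],36],
  [[-3,50,0],[0,0,0],36],
])

```text
clock: 13.0
position: [497.3, -18.5, 286.8]
ee_rot: [0.016, 1.0, 0.0, 0.001]
contact_force: [1.1, -1.3, -0.3]
gripper_width: 36.4
grasp_force: 0.0
```

>>> send_rows([
  [[-3,50,0],[0,0,0],36],
  [[-3,50,0],[0,0,0],36],
  [[-3,50,0],[0,0,0],36],
  [[-3,50,0],[0,0,0],36],
  [[-3,50,0],[0,0,0],36],
  [[-2,45,0],[0,0,0],36],
  [[0,26,0],[0,0,0],36],
  [[0,0,0],[0,0,0],36],
])

```text
clock: 13.8
position: [524.3, 302.6, 285.3]
ee_rot: [0.014, 1.0, -0.0, -0.0]
contact_force: [-0.1, -0.3, -0.1]
gripper_width: 36.0
grasp_force: 0.0
```

```bash
python3 - <<'E'
from h import *
s=monitor.read_state();print(s['clock'],s['position'],s['ee_rot'],s['joints'].round(2))
snap('wrist','wrist4');snap('side','side4');snap('scene','scene4')
w=cv2.imread('pics/wrist4.png');cv2.imwrite('pics/c4w.png',cv2.resize(w,(800,600),interpolation=2))
E
```

```text
13.8 [524.30191758 302.58425401 285.25905606] [ 1.37466642e-02  9.99905447e-01 -1.26597262e-04 -3.31451994e-04] [ 0.79  0.32  0.05 -0.   -1.3  -2.39]
```

View pics/c4w.png

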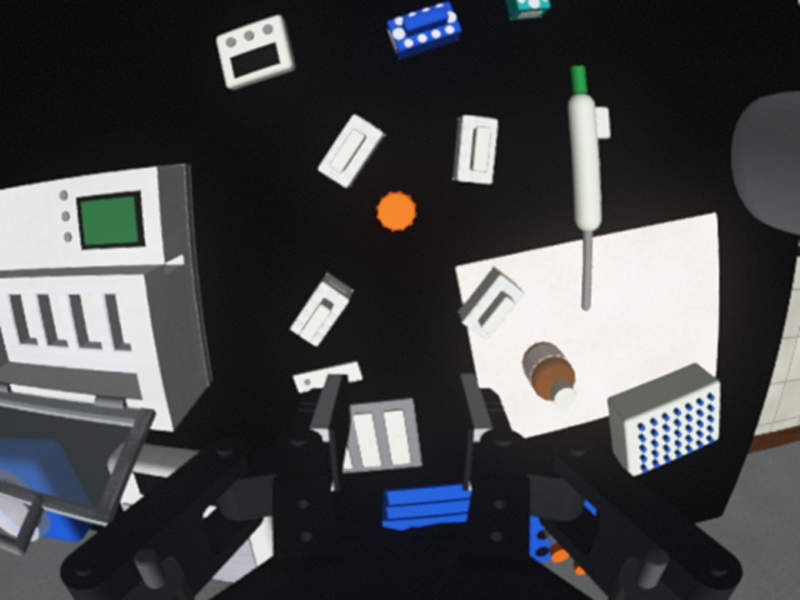

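The fresh fins are at about (349,151), (480,150), (319,315) and (492,301). The blue look-alike is at (425,28) and the turquoise one at (528,5). I'll take one enlarged crop to read the fins exactly.

```bash
python3 - <<'E'
import cv2
w=cv2.imread('pics/wrist4.png')[75:250,195:375];cv2.imwrite('pics/c5w.png',cv2.resize(w,(612,595),interpolation=2))
E
```

View pics/c5w.png

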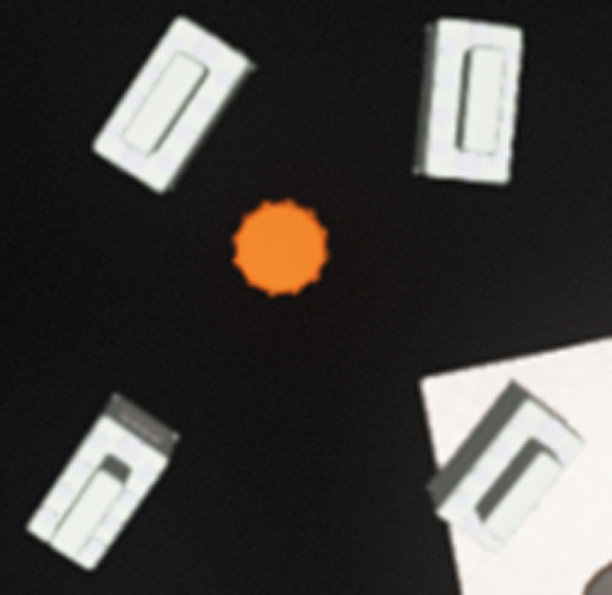

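```bash
cat > fr.py <<'E'
from h import *
def fin(f,a,b,sc,x0,y0,z=62):
    P=[atz(f,x0+u/sc,y0+v/sc,z) for u,v in (a,b)]
    d=P[1]-P[0]; th=np.degrees(np.arctan2(d[1],d[0])); th=(th+90)%180-90
    return ((P[0]+P[1])/2)[:2].round(1),np.hypot(*d[:2]).round(1),th.round(1)
E
python3 - <<'E'
from fr import *
for n,a,b in [('A',(137,148),(195,60)),('C',(480,152),(489,47)),('B',(67,548),(117,482)),('D',(496,530),(552,456))]: print(n,fin('wrist4',a,b,3.4,195,75))
# triangulated heights using scene4/side4 colour: same fins unoccluded -> project and compare
for n,X in [('A',(437,260,62)),]: print(proj('scene4',X),proj('side4',X))
E
```

```text
A (array([436.5, 263.2]), np.float64(34.6), np.float64(-35.5))
C (array([437.1, 367.2]), np.float64(35.2), np.float64(-5.5))
B (array([577.7, 229.3]), np.float64(31.9), np.float64(-39.6))
D (array([573.5, 382.9]), np.float64(33.3), np.float64(-35.3))
(np.float64(381.8672514512084), np.float64(226.60160951591254)) (np.float64(223.65789412202543), np.float64(273.2907715581258))
```

>>> send_rows([
  [[-28,-36,0],[0,0,0],36],
  [[-28,-36,20],[0,0,0],36],
  [[0,0,25],[0,0,0.127],36],
  [[0,0,25],[0,0,0.127],36],
  [[0,0,30],[0,0,0.127],36],
  [[0,0,30],[0,0,0.127],36],
  [[0,0,30],[0,0,0.127],36],
  [[0,0,10],[0,0,0],36],
])

```text
clock: 14.75
position: [576.5, 223.1, 113.5]
ee_rot: [0.328, 0.945, -0.002, -0.002]
contact_force: [-0.2, -0.5, -0.5]
gripper_width: 35.9
grasp_force: 0.0
```

>>> send_rows([
  [[0,0,0],[0,0,0],36],
])

```text
clock: 14.85
position: [577.8, 224.2, 115.4]
ee_rot: [0.326, 0.945, -0.001, -0.001]
contact_force: [0.3, -0.2, 0.9]
gripper_width: 36.4
grasp_force: 0.0
```

```bash
python3 - <<'E'
from h import *
s=monitor.read_state();print(s['clock'],s['position'],s['ee_rot'],s['joints'].round(2))
snap('wrist','wrist5');w=cv2.imread('pics/wrist5.png')[120:420,80:480];cv2.imwrite('pics/c6w.png',cv2.resize(w,(800,600),interpolation=2))
E
```

```text
14.85 [577.75339363 224.15385807 115.40792129] [ 3.26334962e-01  9.45253063e-01 -1.22216666e-03 -8.03183637e-04] [ 0.63  0.48 -0.16  0.   -0.94 -2.87]
```

View pics/c6w.png

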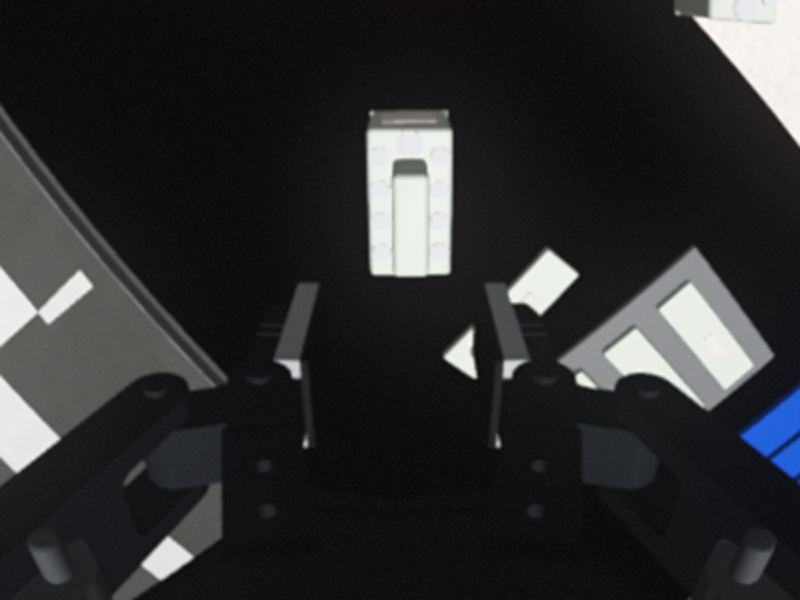

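Cartridge B is upright and well aligned with the fingers, with its fin top from (410,176) to (410,275).

```bash
cat >> fr.py <<'E'
from scipy.spatial.transform import Rotation as Ro
def totool(tgt):
    s=monitor.read_state(); M=Ro.from_quat(s['ee_rot']).as_matrix(); return (M.T@(np.array(tgt)-s['position'])).round(1), s['position'].round(1)
E
python3 - <<'E'
from fr import *
c,l,th=fin('wrist5',(410,275),(410,176),2,80,120); print(c,l,th, totool([*c,43]))
E
```

```text
[577.  226.8] 34.3 -37.8 (array([ 2.6,  0.3, 74.1]), array([578.8, 225. , 117.1]))
```

>>> send_rows([
  [[2,1,25],[0,0,0],36],
  [[0,0,25],[0,0,0],36],
  [[0,0,14],[0,0,0],36],
  [[0,0,8],[0,0,0],36],
  [[0,0,0],[0,0,0],36],
  [[0,0,0],[0,0,0],36],
])

```text
clock: 15.5
position: [578.3, 228.1, 45.5]
ee_rot: [0.327, 0.945, 0.001, 0.001]
contact_force: [-0.6, 0.4, 0.2]
gripper_width: 35.6
grasp_force: 0.0
```

>>> send_rows([
  [[0,0,2],[0,0,0],36],
  [[0,0,0],[0,0,0],5],
  [[0,0,0],[0,0,0],5],
  [[0,0,0],[0,0,0],5],
  [[0,0,0],[0,0,0],5],
  [[0,0,0],[0,0,0],5],
])

```text
clock: 16.1
position: [577.8, 228.0, 43.0]
ee_rot: [0.327, 0.945, 0.0, 0.0]
contact_force: [-0.4, 0.9, 4.7]
gripper_width: 10.9
grasp_force: 61.3
```

>>> send_rows([
  [[0,0,-10],[0,0,0],5],
  [[0,0,-25],[0,0,0],5],
  [[0,0,-40],[0,0,0],5],
  [[0,0,-40],[0,0,0],5],
  [[0,0,-20],[0,0,0],5],
  [[0,0,-5],[0,0,0],5],
  [[0,0,0],[0,0,0],5],
])

```text
clock: 16.8
position: [577.0, 227.6, 182.4]
ee_rot: [0.327, 0.945, 0.0, -0.0]
contact_force: [0.2, 0.8, -0.4]
gripper_width: 10.9
grasp_force: 60.6
```

```bash
python3 - <<'E'
from fr import *
s=monitor.read_state();print(s['gripper_width'],s['grasp_force'],Ro.from_quat(s['ee_rot']).as_matrix().round(3).tolist(),s['position'])
E
```

```text
10.898666838802654 60.6157922744751 [[-0.786, 0.618, -0.0], [0.618, 0.786, 0.001], [0.001, 0.001, -1.0]] [577.03190334 227.61815234 182.41758178]
```

>>> send_rows([
  [[0,0,0],[0,0,-0.127],5],
  [[0,0,0],[0,0,-0.127],5],
  [[0,0,0],[0,0,-0.127],5],
  [[0,0,0],[0,0,-0.127],5],
  [[0,0,0],[0,0,-0.127],5],
  [[-1,-30,0],[0,0,0],5],
  [[-1,-45,0],[0,0,0],5],
  [[-1,-45,0],[0,0,0],5],
])

```text
clock: 17.6
position: [575.1, 106.4, 179.4]
ee_rot: [0.015, 1.0, -0.001, -0.003]
contact_force: [0.4, -0.2, -0.9]
gripper_width: 10.2
grasp_force: 60.6
```

>>> send_rows([
  [[-2,-45,0],[0,0,0],5],
  [[-1,-30,0],[0,0,0],5],
  [[0,-9,0],[0,0,0],5],
  [[0,0,0],[0,0,0],5],
  [[0,0,0],[0,0,0],5],
])

```text
clock: 18.1
position: [576.6, 24.1, 181.1]
ee_rot: [0.015, 1.0, -0.0, -0.001]
contact_force: [0.5, -0.1, 0.6]
gripper_width: 10.7
grasp_force: 60.6
```

```bash
python3 - <<'E'
from fr import *
snap('wrist','wrist6')
s=monitor.read_state();print(Ro.from_quat(s['ee_rot']).as_matrix().round(3).tolist(),totool([576.3,23.9,120]),s['joints'].round(2))
E
```

```text
[[-1.0, 0.03, -0.001], [0.03, 1.0, -0.0], [0.001, -0.0, -1.0]] (array([ 0.4, -0.6, 61.5]), array([576.8,  24.5, 181.5])) [ 0.32  0.35 -0.18 -0.   -1.04 -1.92]
```

>>> send_rows([
  [[0,-0.5,25],[0,0,0],5],
  [[0,0,30],[0,0,0],5],
  [[0,0,20],[0,0,0],5],
  [[0,0,8],[0,0,0],5],
  [[0,0,0],[0,0,0],5],
  [[0,0,0],[0,0,0],5],
])

```text
clock: 18.75
position: [577.8, 23.9, 100.2]
ee_rot: [0.015, 1.0, 0.0, 0.001]
contact_force: [-0.7, -0.2, -1.0]
gripper_width: 10.5
grasp_force: 60.6
```

>>> send_rows([
  [[0,0,5],[0,0,0],5],
  [[0,0,5],[0,0,0],5],
  [[0,0,5],[0,0,0],5],
  [[0,0,0],[0,0,0],5],
  [[0,0,0],[0,0,0],5],
])

```text
clock: 19.25
position: [576.9, 23.0, 84.2]
ee_rot: [0.016, 1.0, -0.0, -0.0]
contact_force: [-0.0, 0.0, 0.3]
gripper_width: 10.6
grasp_force: 60.6
```

Inside the slot with no contact force. I'll go home.

>>> send_rows([
  [[0,0,5],[0,0,0],5],
  [[0,0,4],[0,0,0],5],
  [[0,0,2],[0,0,0],5],
  [[0,0,1],[0,0,0],5],
  [[0,0,0],[0,0,0],5],
  [[0,0,0],[0,0,0],5],
])

```text
clock: 19.85
position: [576.7, 23.0, 73.0]
ee_rot: [0.015, 1.0, -0.0, -0.0]
contact_force: [-1.9, 0.3, 5.1]
gripper_width: 10.3
grasp_force: 61.4
```

>>> send_rows([
  [[0,0,0],[0,0,0],36],
  [[0,0,0],[0,0,0],36],
  [[0,0,0],[0,0,0],36],
  [[0,0,-15],[0,0,0],36],
  [[0,0,-40],[0,0,0],36],
  [[0,0,-45],[0,0,0],36],
  [[0,20,-30],[0,0,0],36],
  [[25,40,0],[0,0,0],36],
])

```text
clock: 20.65
position: [558.4, 83.9, 207.4]
ee_rot: [0.017, 1.0, 0.001, 0.006]
contact_force: [-0.7, 2.1, 0.2]
gripper_width: 36.3
grasp_force: 0.0
```

>>> send_rows([
  [[25,42,0],[0,0,0],36],
  [[25,42,0],[0,0,0],36],
  [[25,42,0],[0,0,0],36],
  [[25,42,0],[0,0,0],36],
  [[22,8,0],[0,0,0],36],
  [[0,0,0],[0,0,0.14],36],
  [[0,0,0],[0,0,0.14],36],
  [[0,0,20],[0,0,0.14],36],
])

```text
clock: 21.45
position: [438.7, 265.3, 184.5]
ee_rot: [0.226, 0.974, 0.003, 0.002]
contact_force: [0.4, -0.2, 0.8]
gripper_width: 36.1
grasp_force: 0.0
```

>>> send_rows([
  [[0,0,30],[0,0,0.14],36],
  [[0,0,25],[0,0,0.02],36],
  [[0,0,10],[0,0,0],36],
  [[0,0,0],[0,0,0],36],
])

```text
clock: 21.85
position: [436.9, 262.9, 116.1]
ee_rot: [0.301, 0.954, -0.002, -0.001]
contact_force: [0.7, -0.1, 0.1]
gripper_width: 36.1
grasp_force: 0.0
```

```bash
cat >> fr.py <<'E'
def finauto(f,pred,z=62):
    # fit body-top+fin outline: blob of bright pixels nearest the predicted fin
    im=np.load('pics/'+f+'.npz')['im'].astype(int)
    m=((im.min(2)>120)&(im.max(2)-im.min(2)<40)).astype(np.uint8)
    n,l,st,ce=cv2.connectedComponentsWithStats(m)
    u,v=proj(f,(*pred,45)); k=min([i for i in range(1,n) if 300<st[i,4]<9000],key=lambda i:np.hypot(*(ce[i]-(u,v))))
    ys,xs=np.where(l==k); 
    P=np.array([atz(f,x,y,40)[:2] for x,y in zip(xs,ys)],np.float32)
    return st[k].tolist(),ce[k].round(1),(round(u,1),round(v,1)),cv2.minAreaRect(P)
E
python3 - <<'E'
from fr import *
snap('wrist','wrist7')
s=monitor.read_state();print(s['clock'],s['position'],Ro.from_quat(s['ee_rot']).as_matrix().round(3).tolist(),s['joints'].round(2))
print(finauto('wrist7',(436.5,263.2))); print('cal B',finauto('wrist5',(577,227)))
for q in [(437,367),(574,383)]: print(finauto('wrist4',q))
w=cv2.imread('pics/wrist7.png')[120:420,80:480];cv2.imwrite('pics/c7w.png',cv2.resize(w,(800,600),interpolation=2))
E
```

```text
21.9 [437.64923501 263.6411375  117.357229  ] [[-0.819, 0.573, -0.0], [0.573, 0.819, -0.001], [-0.0, -0.001, -1.0]] [ 0.86  0.31 -0.43  0.   -0.83 -3.04]
([259, 185, 43, 75, 2932], array([279.6, 221.7]), (np.float64(282.4), np.float64(226.6)), ((434.97161865234375, 261.9150390625), (29.33684539794922, 56.017242431640625), 54.41758346557617))
cal B ([264, 184, 42, 74, 2929], array([284.5, 220.5]), (np.float64(284.9), np.float64(224.4)), ((576.9014892578125, 226.87716674804688), (29.27796745300293, 54.902156829833984), 52.02287673950195))
([320, 81, 29, 48, 1120], array([333.7, 104.3]), (np.float64(334.8), np.float64(104.5)), ((436.6347961425781, 366.6475524902344), (30.44073486328125, 55.69453811645508), 83.96617126464844))
([320, 81, 29, 48, 1120], array([333.7, 104.3]), (np.float64(346.5), np.float64(216.0)), ((436.6347961425781, 366.6475524902344), (30.44073486328125, 55.69453811645508), 83.96617126464844))
```

```bash
python3 - <<'E'
from fr import *
print(totool([435.0,261.9,43]))
E
```

```text
(array([ 1.2, -2.9, 74.4]), array([437.6, 263.6, 117.4]))
```

>>> send_rows([
  [[1,-2.5,25],[0,0,0],36],
  [[0,0,25],[0,0,0],36],
  [[0,0,14],[0,0,0],36],
  [[0,0,8],[0,0,0],36],
  [[0,0,0],[0,0,0],36],
  [[0,0,0],[0,0,0],36],
])

```text
clock: 22.5
position: [436.0, 262.9, 46.5]
ee_rot: [0.301, 0.954, 0.001, 0.001]
contact_force: [0.3, 0.3, 0.4]
gripper_width: 35.9
grasp_force: 0.0
```

>>> send_rows([
  [[0,-1,3],[0,0,0],36],
  [[0,0,0],[0,0,0],5],
  [[0,0,0],[0,0,0],5],
  [[0,0,0],[0,0,0],5],
  [[0,0,0],[0,0,0],5],
  [[0,0,0],[0,0,0],5],
])

```text
clock: 23.1
position: [434.8, 261.4, 42.7]
ee_rot: [0.301, 0.954, 0.0, 0.0]
contact_force: [0.1, 0.5, 4.8]
gripper_width: 10.7
grasp_force: 60.4
```

>>> send_rows([
  [[0,0,-10],[0,0,0],5],
  [[0,0,-25],[0,0,0],5],
  [[0,0,-40],[0,0,0],5],
  [[0,0,-40],[0,0,0],5],
  [[0,0,-20],[0,0,0],5],
  [[0,0,-5],[0,0,0],5],
  [[0,0,0],[0,0,0],5],
])

```text
clock: 23.8
position: [434.3, 261.3, 182.5]
ee_rot: [0.301, 0.954, 0.001, -0.0]
contact_force: [0.3, 0.6, -1.3]
gripper_width: 10.4
grasp_force: 59.7
```

>>> send_rows([
  [[0,0,0],[0,0,-0.145],5],
  [[0,0,0],[0,0,-0.145],5],
  [[0,0,0],[0,0,-0.145],5],
  [[0,0,0],[0,0,-0.145],5],
  [[-10,-15,0],[0,0,0],5],
  [[-20,-35,0],[0,0,0],5],
  [[-22,-42,0],[0,0,0],5],
  [[-22,-42,0],[0,0,0],5],
])

```text
clock: 24.6
position: [503.6, 123.4, 180.0]
ee_rot: [0.015, 1.0, -0.001, -0.002]
contact_force: [2.0, 1.1, 0.0]
gripper_width: 10.4
grasp_force: 59.7
```

>>> send_rows([
  [[-22,-42,0],[0,0,0],5],
  [[-22,-42,0],[0,0,0],5],
  [[-20,-40,0],[0,0,0],5],
  [[-11,-20,0],[0,0,0],5],
  [[0,-5,0],[0,0,0],5],
  [[0,0,0],[0,0,0],5],
  [[0,0,0],[0,0,0],5],
])

```text
clock: 25.3
position: [573.8, -25.6, 181.2]
ee_rot: [0.015, 1.0, -0.0, -0.001]
contact_force: [-0.4, 0.2, -1.7]
gripper_width: 10.6
grasp_force: 59.7
```

```bash
python3 - <<'E'
from fr import *
s=monitor.read_state();print(s['contact_force'],Ro.from_quat(s['ee_rot']).as_matrix().round(3).tolist(),totool([575,-26.1,101]))
E
```

```text
[-0.4216969   0.21405884 -1.70101584] [[-1.0, 0.031, -0.002], [0.031, 1.0, -0.0], [0.002, -0.0, -1.0]] (array([-1.4, -0.4, 80.2]), array([573.8, -25.6, 181.2]))
```

>>> send_rows([
  [[-0.5,-0.5,25],[0,0,0],5],
  [[0,0,30],[0,0,0],5],
  [[0,0,20],[0,0,0],5],
  [[0,0,8],[0,0,0],5],
  [[0,0,0],[0,0,0],5],
  [[0,0,0],[0,0,0],5],
])

```text
clock: 25.9
position: [575.9, -26.1, 100.4]
ee_rot: [0.015, 1.0, 0.0, 0.001]
contact_force: [0.2, -0.3, -1.3]
gripper_width: 10.7
grasp_force: 59.6
```

>>> send_rows([
  [[0,0,5],[0,0,0],5],
  [[0,0,5],[0,0,0],5],
  [[0,0,5],[0,0,0],5],
  [[0,0,0],[0,0,0],5],
  [[0,0,0],[0,0,0],5],
])

```text
clock: 26.4
position: [575.1, -26.9, 84.1]
ee_rot: [0.016, 1.0, -0.0, -0.0]
contact_force: [0.9, -0.1, -0.1]
gripper_width: 10.8
grasp_force: 59.7
```

>>> send_rows([
  [[0,0,5],[0,0,0],5],
  [[0,0,4],[0,0,0],5],
  [[0,0,2],[0,0,0],5],
  [[0,0,1],[0,0,0],5],
  [[0,0,0],[0,0,0],5],
  [[0,0,0],[0,0,0],5],
])

```text
clock: 27.0
position: [575.0, -26.8, 72.8]
ee_rot: [0.016, 1.0, -0.0, -0.0]
contact_force: [-1.7, -0.4, 4.0]
gripper_width: 10.5
grasp_force: 60.4
```

>>> send_rows([
  [[0,0,0],[0,0,0],36],
  [[0,0,0],[0,0,0],36],
  [[0,0,0],[0,0,0],36],
  [[0,0,-15],[0,0,0],36],
  [[0,0,-40],[0,0,0],36],
  [[0,0,-45],[0,0,0],36],
  [[0,20,-30],[0,0,0],36],
  [[15,41,0],[0,0,0],36],
])

```text
clock: 27.8
position: [566.1, 34.3, 207.6]
ee_rot: [0.017, 1.0, 0.001, 0.006]
contact_force: [1.2, 1.1, -0.1]
gripper_width: 36.0
grasp_force: 0.0
```

>>> send_rows([
  [[17,41,0],[0,0,0],36],
  [[17,41,0],[0,0,0],36],
  [[17,41,0],[0,0,0],36],
  [[17,41,0],[0,0,0],36],
  [[17,41,0],[0,0,0],36],
  [[17,41,0],[0,0,0],36],
  [[17,41,0],[0,0,0],36],
  [[17,41,0],[0,0,0],36],
])

```text
clock: 28.6
position: [435.5, 368.5, 202.3]
ee_rot: [0.015, 1.0, 0.0, 0.0]
contact_force: [1.3, -0.1, 0.4]
gripper_width: 35.9
grasp_force: 0.0
```

>>> send_rows([
  [[0,0,15],[0,0,0.073],36],
  [[0,0,30],[0,0,0],36],
  [[0,0,30],[0,0,0],36],
  [[0,0,10],[0,0,0],36],
  [[0,0,0],[0,0,0],36],
  [[0,0,0],[0,0,0],36],
])

```text
clock: 29.2
position: [437.2, 367.4, 118.4]
ee_rot: [0.052, 0.999, 0.001, 0.001]
contact_force: [-0.3, 0.7, 0.2]
gripper_width: 35.9
grasp_force: 0.0
```

```bash
python3 - <<'E'
from fr import *
snap('wrist','wrist8')
s=monitor.read_state();print(s['clock'],s['position'],Ro.from_quat(s['ee_rot']).as_matrix().round(3).tolist(),s['joints'].round(2))
r=finauto('wrist8',(436.6,366.6));print(r,totool([*r[3][0],43]))
E
```

```text
29.25 [437.30622369 367.6103315  118.91612035] [[-0.995, 0.104, 0.002], [0.104, 0.995, 0.002], [-0.002, 0.002, -1.0]] [ 0.98  0.4  -0.28  0.   -0.89 -2.66]
([261, 185, 42, 73, 2864], array([281.4, 221. ]), (np.float64(280.8), np.float64(226.1)), ((435.670654296875, 367.11431884765625), (29.416059494018555, 55.03962707519531), 83.9561767578125)) (array([ 1.7, -0.8, 75.9]), array([437.3, 367.6, 118.9]))
```

>>> send_rows([
  [[1.5,-0.5,25],[0,0,0],36],
  [[0,0,25],[0,0,0],36],
  [[0,0,14],[0,0,0],36],
  [[0,0,8],[0,0,0],36],
  [[0,0,0],[0,0,0],36],
  [[0,0,0],[0,0,0],36],
])

```text
clock: 29.85
position: [435.6, 367.2, 46.6]
ee_rot: [0.052, 0.999, 0.001, 0.001]
contact_force: [0.5, 0.8, -0.6]
gripper_width: 36.0
grasp_force: 0.0
```

>>> send_rows([
  [[0,0,3],[0,0,0],36],
  [[0,0,0],[0,0,0],5],
  [[0,0,0],[0,0,0],5],
  [[0,0,0],[0,0,0],5],
  [[0,0,0],[0,0,0],5],
  [[0,0,0],[0,0,0],5],
])

```text
clock: 30.45
position: [435.0, 366.6, 42.7]
ee_rot: [0.052, 0.999, 0.0, 0.0]
contact_force: [-0.1, 0.2, 3.4]
gripper_width: 10.3
grasp_force: 61.1
```

>>> send_rows([
  [[0,0,-10],[0,0,0],5],
  [[0,0,-25],[0,0,0],5],
  [[0,0,-40],[0,0,0],5],
  [[0,0,-40],[0,0,0],5],
  [[0,0,-20],[0,0,0],5],
  [[0,0,-5],[0,0,0],5],
  [[0,0,0],[0,0,-0.073],5],
])

```text
clock: 31.15
position: [434.6, 366.4, 183.0]
ee_rot: [0.015, 1.0, 0.001, 0.0]
contact_force: [-0.7, 1.1, -0.4]
gripper_width: 10.5
grasp_force: 60.7
```

>>> send_rows([
  [[-7,-20,0],[0,0,0],5],
  [[-14,-40,0],[0,0,0],5],
  [[-15,-44,0],[0,0,0],5],
  [[-15,-44,0],[0,0,0],5],
  [[-15,-44,0],[0,0,0],5],
  [[-15,-44,0],[0,0,0],5],
  [[-15,-44,0],[0,0,0],5],
  [[-15,-44,0],[0,0,0],5],
])

```text
clock: 31.95
position: [534.9, 37.1, 181.0]
ee_rot: [0.016, 1.0, -0.0, -0.001]
contact_force: [0.9, -0.3, -0.7]
gripper_width: 10.5
grasp_force: 60.6
```

>>> send_rows([
  [[-15,-44,0],[0,0,0],5],
  [[-15,-44,0],[0,0,0],5],
  [[-10,-22,0],[0,0,0],5],
  [[0,-5,0],[0,0,0],5],
  [[0,0,0],[0,0,0],5],
  [[0,0,0],[0,0,0],5],
])

```text
clock: 32.55
position: [571.3, -76.3, 181.6]
ee_rot: [0.015, 1.0, 0.0, -0.001]
contact_force: [-0.2, -0.2, -0.1]
gripper_width: 10.6
grasp_force: 60.7
```

```bash
python3 - <<'E'
from fr import *
s=monitor.read_state();print(s['contact_force'],Ro.from_quat(s['ee_rot']).as_matrix().round(3).tolist(),totool([573.4,-76.1,101]))
E
```

```text
[-0.18471423 -0.24869875 -0.06374559] [[-1.0, 0.031, -0.002], [0.031, 1.0, 0.0], [0.002, 0.0, -1.0]] (array([-2.2,  0.2, 80.6]), array([571.3, -76.3, 181.6]))
```

>>> send_rows([
  [[-1,0.5,25],[0,0,0],5],
  [[0,0,30],[0,0,0],5],
  [[0,0,20],[0,0,0],5],
  [[0,0,8],[0,0,0],5],
  [[0,0,0],[0,0,0],5],
  [[0,0,0],[0,0,0],5],
])

```text
clock: 33.15
position: [573.9, -75.9, 100.4]
ee_rot: [0.015, 1.0, -0.0, 0.001]
contact_force: [-0.6, 0.5, -0.8]
gripper_width: 11.2
grasp_force: 60.7
```

>>> send_rows([
  [[0,0,5],[0,0,0],5],
  [[0,0,5],[0,0,0],5],
  [[0,0,5],[0,0,0],5],
  [[0,0,0],[0,0,0],5],
  [[0,0,0],[0,0,0],5],
])

```text
clock: 33.65
position: [573.1, -76.7, 84.2]
ee_rot: [0.016, 1.0, -0.0, -0.0]
contact_force: [-0.3, -0.9, -0.3]
gripper_width: 10.4
grasp_force: 60.7
```

>>> send_rows([
  [[0,0,5],[0,0,0],5],
  [[0,0,4],[0,0,0],5],
  [[0,0,2],[0,0,0],5],
  [[0,0,1],[0,0,0],5],
  [[0,0,0],[0,0,0],5],
  [[0,0,0],[0,0,0],5],
])

```text
clock: 34.25
position: [572.9, -76.6, 72.7]
ee_rot: [0.016, 1.0, -0.0, -0.0]
contact_force: [-2.1, -0.1, 4.6]
gripper_width: 10.6
grasp_force: 61.2
```

>>> send_rows([
  [[0,0,0],[0,0,0],36],
  [[0,0,0],[0,0,0],36],
  [[0,0,0],[0,0,0],36],
  [[0,0,-15],[0,0,0],36],
  [[0,0,-40],[0,0,0],36],
  [[0,0,-45],[0,0,0],36],
  [[0,15,-30],[0,0,0],36],
  [[1,44,0],[0,0,0],36],
])

```text
clock: 35.05
position: [577.0, -18.9, 207.9]
ee_rot: [0.018, 1.0, 0.0, 0.006]
contact_force: [0.9, -0.1, -0.9]
gripper_width: 36.2
grasp_force: 0.0
```

>>> send_rows([
  [[1,44,0],[0,0,0],36],
  [[2,44,0],[0,0,0],36],
  [[2,44,0],[0,0,0],36],
  [[2,44,0],[0,0,0],36],
  [[2,44,0],[0,0,0],36],
  [[2,44,0],[0,0,0],36],
  [[1,44,0],[0,0,0],36],
  [[1,44,0],[0,0,0],36],
])

```text
clock: 35.85
position: [571.7, 336.5, 202.1]
ee_rot: [0.016, 1.0, 0.0, 0.0]
contact_force: [0.7, 0.4, 0.5]
gripper_width: 36.1
grasp_force: 0.0
```

>>> send_rows([
  [[0,44,0],[0,0,0],36],
  [[0,5,0],[0,0,0.12],36],
  [[0,0,0],[0,0,0.12],36],
  [[0,0,0],[0,0,0.12],36],
  [[0,0,15],[0,0,0.12],36],
  [[0,0,15],[0,0,0.12],36],
  [[0,0,0],[0,0,0],36],
  [[0,0,0],[0,0,0],36],
])

```text
clock: 36.65
position: [573.6, 383.6, 172.1]
ee_rot: [0.309, 0.951, -0.0, 0.0]
contact_force: [0.2, -0.3, 0.2]
gripper_width: 36.1
grasp_force: 0.0
```

```bash
python3 - <<'E'
from fr import *
snap('wrist','wrist9')
s=monitor.read_state();print(s['clock'],s['position'],Ro.from_quat(s['ee_rot']).as_matrix().round(3).tolist(),s['joints'].round(2))
w=cv2.imread('pics/wrist9.png')[120:420,80:480];cv2.imwrite('pics/c9w.png',cv2.resize(w,(800,600),interpolation=2))
E
```

```text
36.7 [573.89325166 383.85244781 172.92399039] [[-0.809, 0.588, 0.001], [0.588, 0.809, 0.0], [-0.001, 0.001, -1.0]] [ 0.82  0.54  0.1   0.   -1.14 -3.02]
```

View pics/c9w.png

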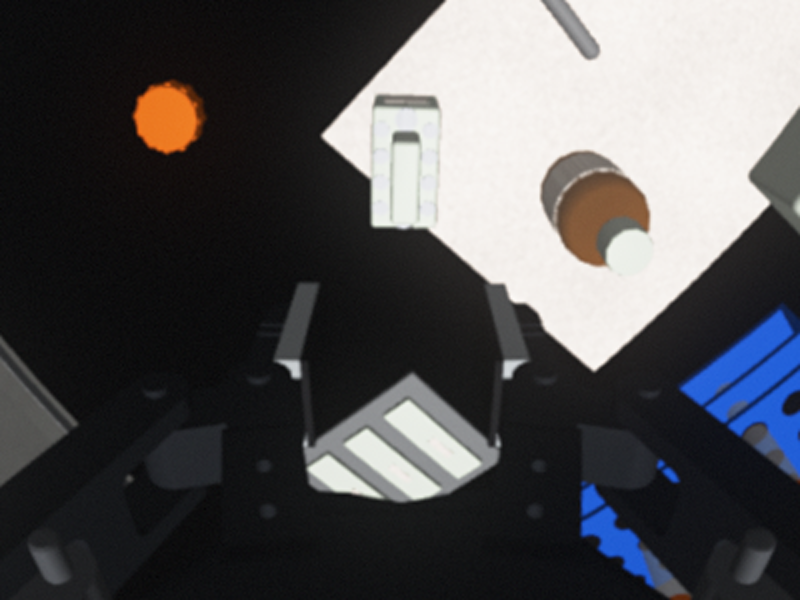

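Cartridge D has not moved and is aligned, with its fin from (406,143) to (404,224). The bottle at (600,210) is clear of it.

```bash
python3 - <<'E'
from fr import *
c,l,th=fin('wrist9',(404.5,224),(405.5,143),2,80,120); print(c,l,th, totool([*c,43]))
P=[atz('wrist9',80+u/2,120+v/2,40)[:2].round(1) for u,v in [(372,108),(440,108),(437,227),(371,227)]];print(P,np.mean(P,0))
E
```

```text
[575.2 383. ] 34.6 -36.5 (array([ -1.5,  -0. , 129.9]), array([573.9, 383.9, 172.9]))
[array([544.9, 387.7]), array([562. , 411.2]), array([605.9, 378.8]), array([588.4, 354.7])] [575.3 383.1]
```

>>> send_rows([
  [[-1,0,30],[0,0,0],36],
  [[0,0,35],[0,0,0],36],
  [[0,0,35],[0,0,0],36],
  [[0,0,17],[0,0,0],36],
  [[0,0,8],[0,0,0],36],
  [[0,0,0],[0,0,0],36],
  [[0,0,0],[0,0,0],36],
])

```text
clock: 37.4
position: [575.3, 383.9, 49.1]
ee_rot: [0.31, 0.951, 0.001, 0.001]
contact_force: [0.0, -0.3, 0.1]
gripper_width: 36.0
grasp_force: 0.0
```

>>> send_rows([
  [[0,0,4],[0,0,0],36],
  [[0,0,1],[0,0,0],36],
  [[0,0,0],[0,0,0],5],
  [[0,0,0],[0,0,0],5],
  [[0,0,0],[0,0,0],5],
  [[0,0,0],[0,0,0],5],
  [[0,0,0],[0,0,0],5],
])

```text
clock: 38.1
position: [574.4, 383.1, 42.8]
ee_rot: [0.31, 0.951, 0.0, 0.0]
contact_force: [-0.1, 0.8, 1.8]
gripper_width: 10.7
grasp_force: 59.6
```

>>> send_rows([
  [[0,0,-10],[0,0,0],5],
  [[0,0,-25],[0,0,0],5],
  [[0,0,-40],[0,0,0],5],
  [[0,0,-40],[0,0,0],5],
  [[0,0,-20],[0,0,0],5],
  [[0,0,-5],[0,0,0],5],
  [[0,0,0],[0,0,-0.12],5],
  [[0,0,0],[0,0,-0.12],5],
])

```text
clock: 38.9
position: [573.4, 382.5, 180.9]
ee_rot: [0.192, 0.981, -0.001, -0.001]
contact_force: [-0.0, 0.2, -2.7]
gripper_width: 10.6
grasp_force: 59.3
```

>>> send_rows([
  [[0,0,0],[0,0,-0.12],5],
  [[0,0,0],[0,0,-0.12],5],
  [[0,0,0],[0,0,-0.12],5],
  [[-1,-20,0],[0,0,0],5],
  [[-1,-40,0],[0,0,0],5],
  [[-1,-45,0],[0,0,0],5],
  [[-1,-45,0],[0,0,0],5],
  [[-1,-45,0],[0,0,0],5],
])

```text
clock: 39.7
position: [571.9, 186.0, 180.6]
ee_rot: [0.015, 1.0, -0.001, -0.002]
contact_force: [1.7, -0.4, -1.1]
gripper_width: 10.6
grasp_force: 59.2
```

>>> send_rows([
  [[-1,-45,0],[0,0,0],5],
  [[-1,-45,0],[0,0,0],5],
  [[-1,-45,0],[0,0,0],5],
  [[-1,-45,0],[0,0,0],5],
  [[-1,-45,0],[0,0,0],5],
  [[-1,-45,0],[0,0,0],5],
  [[-1,-30,0],[0,0,0],5],
  [[0,-15,0],[0,0,0],5],
])

```text
clock: 40.5
position: [569.0, -129.5, 180.7]
ee_rot: [0.017, 1.0, 0.0, -0.002]
contact_force: [0.3, -0.2, -0.2]
gripper_width: 10.5
grasp_force: 59.3
```

>>> send_rows([
  [[0,0,0],[0,0,0],5],
  [[0,0,0],[0,0,0],5],
])

```text
clock: 40.7
position: [569.9, -126.6, 181.5]
ee_rot: [0.016, 1.0, 0.0, -0.001]
contact_force: [-0.4, 0.6, -0.4]
gripper_width: 10.6
grasp_force: 59.3
```

```bash
python3 - <<'E'
from fr import *
s=monitor.read_state();print(s['contact_force'],Ro.from_quat(s['ee_rot']).as_matrix().round(3).tolist(),totool([571.8,-126,101]))
E
```

```text
[-0.44478244  0.58884409 -0.39415274] [[-1.0, 0.031, -0.002], [0.031, 1.0, 0.0], [0.002, 0.0, -1.0]] (array([-2. ,  0.6, 80.5]), array([ 569.9, -126.6,  181.5]))
```

>>> send_rows([
  [[-0.8,0.5,25],[0,0,0],5],
  [[0,0,30],[0,0,0],5],
  [[0,0,20],[0,0,0],5],
  [[0,0,8],[0,0,0],5],
  [[0,0,0],[0,0,0],5],
  [[0,0,0],[0,0,0],5],
])

```text
clock: 41.3
position: [572.1, -126.0, 100.3]
ee_rot: [0.015, 1.0, -0.0, 0.001]
contact_force: [0.6, -0.2, -0.4]
gripper_width: 10.5
grasp_force: 59.3
```

>>> send_rows([
  [[0,0,5],[0,0,0],5],
  [[0,0,5],[0,0,0],5],
  [[0,0,5],[0,0,0],5],
  [[0,0,0],[0,0,0],5],
  [[0,0,0],[0,0,0],5],
])

```text
clock: 41.8
position: [571.1, -126.7, 84.2]
ee_rot: [0.016, 1.0, -0.0, -0.0]
contact_force: [-0.9, -0.4, -0.7]
gripper_width: 10.7
grasp_force: 59.3
```

>>> send_rows([
  [[0,0,5],[0,0,0],5],
  [[0,0,4],[0,0,0],5],
  [[0,0,2],[0,0,0],5],
  [[0,0,1],[0,0,0],5],
  [[0,0,0],[0,0,0],5],
  [[0,0,0],[0,0,0],5],
])

```text
clock: 42.4
position: [571.0, -126.7, 72.7]
ee_rot: [0.016, 1.0, -0.0, -0.0]
contact_force: [-2.2, -0.2, 2.6]
gripper_width: 10.7
grasp_force: 59.8
```

>>> send_rows([
  [[0,0,0],[0,0,0],36],
  [[0,0,0],[0,0,0],36],
  [[0,0,0],[0,0,0],36],
  [[0,0,-15],[0,0,0],36],
  [[0,0,-40],[0,0,0],36],
  [[0,0,-45],[0,0,0],36],
  [[0,0,-45],[0,0,0],36],
  [[0,0,-45],[0,0,0],36],
])

```text
clock: 43.2
position: [570.9, -126.6, 264.1]
ee_rot: [0.016, 1.0, 0.0, 0.0]
contact_force: [1.1, 0.1, -0.2]
gripper_width: 36.2
grasp_force: 0.0
```

>>> send_rows([
  [[0,15,-35],[0,0,0],36],
  [[0,15,0],[0,0,0],36],
  [[0,0,0],[0,0,0],36],
  [[0,0,0],[0,0,0],36],
])

```text
clock: 43.6
position: [571.5, -96.3, 296.0]
ee_rot: [0.015, 1.0, 0.0, -0.001]
contact_force: [0.4, -0.7, 0.4]
gripper_width: 35.7
grasp_force: 0.0
```

```bash
python3 - <<'E'
from fr import *
snap('wrist','wrist10')
s=monitor.read_state();print(s['clock'],s['position'],Ro.from_quat(s['ee_rot']).as_matrix().round(3).tolist(),s['joints'].round(2))
w=cv2.imread('pics/wrist10.png')[0:420];cv2.imwrite('pics/c10w.png',cv2.resize(w,(800,600),interpolation=2))
E
```

```text
43.65 [571.47011635 -96.6819134  295.73589957] [[-1.0, 0.031, -0.003], [0.031, 1.0, -0.0], [0.003, -0.0, -1.0]] [ 0.11  0.27  0.   -0.   -1.31 -1.71]
```

View pics/c10w.png

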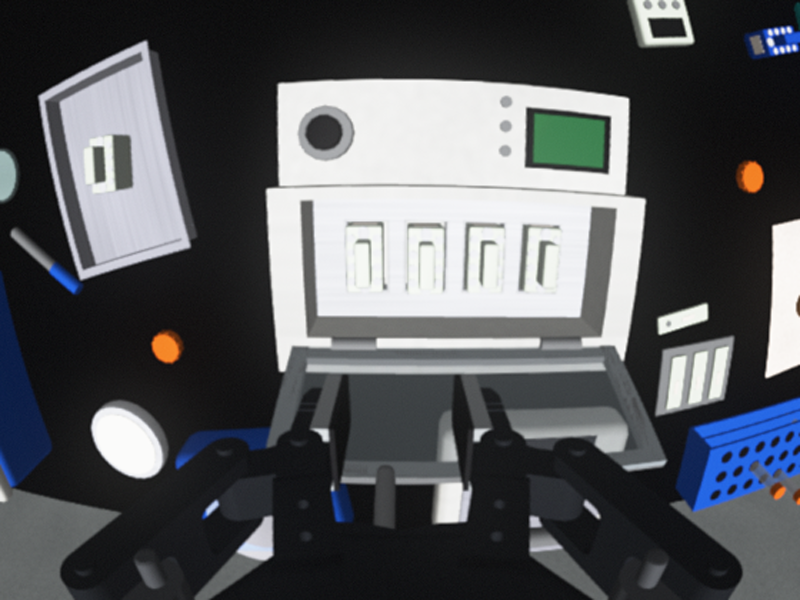

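All four cartridges stand in the slots (fins at 363, 427, 488 and 546, row 262). The used one is upright in the tray at (108,163). Next I'll turn the tool back and close the cover.

>>> send_rows([
  [[0,0,0],[0,0,-0.14],40],
  [[0,0,0],[0,0,-0.14],40],
  [[0,0,0],[0,0,-0.14],40],
  [[0,0,0],[0,0,-0.14],40],
  [[0,0,0],[0,0,-0.14],40],
  [[0,0,0],[0,0,-0.14],40],
  [[0,0,0],[0,0,-0.14],40],
  [[0,0,0],[0,0,-0.14],40],
])

```text
clock: 44.45
position: [571.6, -97.2, 295.6]
ee_rot: [-0.52, 0.854, 0.001, -0.001]
contact_force: [-0.9, 0.6, -0.2]
gripper_width: 39.8
grasp_force: 0.0
```

>>> send_rows([
  [[0,0,0],[0,0,-0.14],40],
  [[0,0,0],[0,0,-0.14],40],
  [[0,0,0],[0,0,-0.14],40],
  [[0,0,0],[0,0,-0.03],40],
  [[-15,-35,-3],[0,0,0],40],
  [[-15,-40,-3],[0,0,0],40],
  [[-15,-40,0],[0,0,0],40],
  [[0,0,0],[0,0,0],40],
])

```text
clock: 45.25
position: [691.5, -54.1, 297.3]
ee_rot: [-0.696, 0.718, 0.002, -0.002]
contact_force: [-1.0, 0.3, -0.9]
gripper_width: 39.9
grasp_force: 0.0
```

>>> send_rows([
  [[0,0,0],[0,0,0],40],
])

```text
clock: 45.35
position: [688.6, -55.5, 299.9]
ee_rot: [-0.696, 0.718, 0.002, -0.002]
contact_force: [0.1, -0.1, 0.7]
gripper_width: 39.6
grasp_force: 0.0
```

```bash
python3 - <<'E'
from fr import *
s=monitor.read_state();print(Ro.from_quat(s['ee_rot']).as_matrix().round(3).tolist(),totool([688.4,-54.9,241]))
E
```

```text
[[-0.032, -0.999, -0.005], [-0.999, 0.032, -0.001], [0.001, 0.005, -1.0]] (array([-0.7, -0.1, 58.9]), array([688.6, -55.5, 299.9]))
```

>>> send_rows([
  [[0,0,20],[0,0,0],40],
  [[0,0,20],[0,0,0],40],
  [[0,0,18],[0,0,0],40],
  [[0,0,0],[0,0,0],40],
  [[0,0,0],[0,0,0],40],
])

```text
clock: 45.85
position: [687.9, -56.1, 246.1]
ee_rot: [-0.696, 0.718, -0.0, -0.0]
contact_force: [0.1, 0.5, 0.5]
gripper_width: 39.9
grasp_force: 0.0
```

>>> send_rows([
  [[0,0,0],[0,0,0],5],
  [[0,0,0],[0,0,0],5],
  [[0,0,0],[0,0,0],5],
  [[0,0,0],[0,0,0],5],
  [[0,0,0],[0,0,0],5],
  [[0,0,0],[0,0,0],5],
])

```text
clock: 46.45
position: [688.5, -55.5, 247.1]
ee_rot: [-0.696, 0.718, -0.001, 0.0]
contact_force: [-2.7, 0.5, 5.8]
gripper_width: 10.1
grasp_force: 58.8
```

>>> send_rows([
  [[0,8,-2],[0,0,0],5],
  [[0,12,-3],[0,0,0],5],
  [[0,12,-2],[0,0,0],5],
  [[0,12,-1],[0,0,0],5],
  [[0,12,0],[0,0,0],5],
  [[0,12,1],[0,0,0],5],
  [[0,12,1],[0,0,0],5],
  [[0,12,3],[0,0,0],5],
])

```text
clock: 47.25
position: [600.5, -52.3, 253.6]
ee_rot: [-0.696, 0.718, -0.005, 0.005]
contact_force: [3.0, -0.0, 11.7]
gripper_width: 9.7
grasp_force: 61.8
```

>>> send_rows([
  [[0,12,3],[0,0,0],5],
  [[0,11,4],[0,0,0],5],
  [[0,11,5],[0,0,0],5],
  [[0,10,6],[0,0,0],5],
  [[0,10,7],[0,0,0],5],
  [[0,10,8],[0,0,0],5],
  [[0,9,8],[0,0,0],5],
  [[0,8,9],[0,0,0],5],
])

```text
clock: 48.05
position: [514.2, -49.3, 200.5]
ee_rot: [-0.696, 0.718, 0.0, 0.0]
contact_force: [-8.8, 4.1, 13.8]
gripper_width: 9.4
grasp_force: 68.0
```

>>> send_rows([
  [[0,9,11],[0,0,0],5],
  [[0,7,10],[0,0,0],5],
  [[0,6,10],[0,0,0],5],
  [[0,5,11],[0,0,0],5],
  [[0,5,11],[0,0,0],5],
  [[0,3,12],[0,0,0],5],
  [[0,3,11],[0,0,0],5],
])

```text
clock: 48.75
position: [475.4, -47.9, 121.8]
ee_rot: [-0.695, 0.719, 0.002, -0.0]
contact_force: [-4.5, 4.7, 6.0]
gripper_width: 9.5
grasp_force: 72.2
```

>>> send_rows([
  [[0,2,9],[0,0,0],5],
  [[0,1,8],[0,0,0],5],
  [[0,1,6],[0,0,0],5],
  [[0,0,0],[0,0,0],5],
])

```text
clock: 49.15
position: [472.3, -47.8, 98.5]
ee_rot: [-0.695, 0.719, 0.001, -0.0]
contact_force: [-2.4, 4.6, -0.9]
gripper_width: 9.9
grasp_force: 72.7
```

>>> send_rows([
  [[0,0,4],[0,0,0],5],
  [[0,0,4],[0,0,0],5],
  [[0,0,2],[0,0,0],5],
  [[0,0,0],[0,0,0],5],
  [[0,0,0],[0,0,0],5],
])

```text
clock: 49.65
position: [471.9, -47.8, 89.6]
ee_rot: [-0.695, 0.719, 0.001, -0.001]
contact_force: [-6.0, 6.5, 6.6]
gripper_width: 9.6
grasp_force: 74.7
```

>>> send_rows([
  [[0,0,3],[0,0,0],5],
  [[0,0,0],[0,0,0],5],
  [[0,0,0],[0,0,0],5],
])

```text
clock: 49.95
position: [472.0, -47.9, 89.3]
ee_rot: [-0.696, 0.718, 0.001, -0.001]
contact_force: [-13.2, 9.4, 26.6]
gripper_width: 9.6
grasp_force: 76.9
```

>>> send_rows([
  [[0,0,-2],[0,0,0],5],
  [[0,0,0],[0,0,0],36],
  [[0,0,0],[0,0,0],36],
  [[0,0,0],[0,0,0],36],
  [[0,0,-10],[0,0,0],36],
  [[0,0,-25],[0,0,0],36],
  [[0,0,-35],[0,0,0],0],
  [[0,0,-10],[0,0,0],0],
])

```text
clock: 50.75
position: [475.9, -48.4, 172.3]
ee_rot: [-0.696, 0.718, -0.002, 0.003]
contact_force: [-0.7, 0.0, -0.3]
gripper_width: 7.5
grasp_force: 0.0
```

>>> send_rows([
  [[25,1,0],[0,0,0],0],
  [[40,0,0],[0,0,0],0],
  [[40,0,0],[0,0,0],0],
  [[0,0,0],[0,0,0],0],
  [[0,0,0],[0,0,0],0],
])

```text
clock: 51.25
position: [468.9, -154.2, 168.2]
ee_rot: [-0.695, 0.719, 0.0, -0.0]
contact_force: [0.4, 1.9, -0.1]
gripper_width: 0.1
grasp_force: 0.0
```

```bash
python3 - <<'E'
from fr import *
snap('wrist','wrist11');snap('side','side11');snap('scene','scene11')
s=monitor.read_state();print(s['clock'],s['gripper_width'],totool([467.4,-152.6,90]))
p=np.load('an.npy')
def w(a):
    c,sn=np.cos(p[2]),np.sin(p[2]); return [p[0]+c*a[0]-sn*a[1],p[1]+sn*a[0]+c*a[1],a[2]]
c=np.zeros((600,800,3),np.uint8)
for f,x0,y0,ox in (('side11',200,120,0),('scene11',150,150,400)):
    im=cv2.imread('pics/'+f+'.png')
    for y in (-55,55):
        u,v=proj(f,w((-72,y,108))); im[int(round(v)),int(round(u))]=(0,0,255)
    c[:, ox:ox+400]=cv2.resize(im[y0:y0+240,x0:x0+160],(400,600),interpolation=0)
cv2.imwrite('pics/c11.png',c)
E
```

```text
51.4 -0.1034739319013655 (array([-0.1,  1.8, 78.3]), array([ 469.2, -152.7,  168.3]))
```

View pics/c11.png

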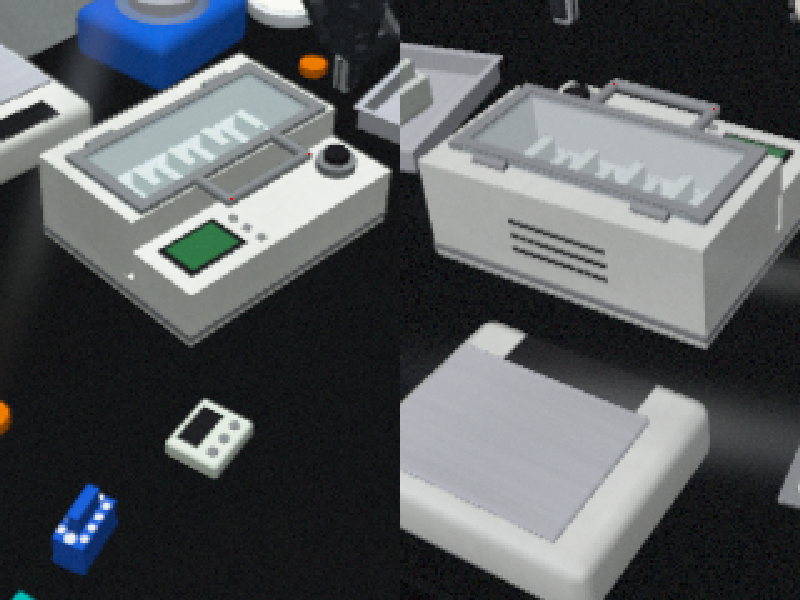

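The cover is shut: the predicted shut handle corners (red dots) fall on the bar in both views. Now I'll press the button.

>>> send_rows([
  [[0,1.5,25],[0,0,0],0],
  [[0,0,25],[0,0,0],0],
  [[0,0,14],[0,0,0],0],
  [[0,0,5],[0,0,0],0],
  [[0,0,2],[0,0,0],0],
  [[0,0,0],[0,0,0],0],
  [[0,0,0],[0,0,0],0],
])

```text
clock: 52.1
position: [468.4, -153.2, 98.1]
ee_rot: [-0.696, 0.718, -0.001, 0.001]
contact_force: [0.2, -0.4, 0.4]
gripper_width: 0.2
grasp_force: 0.0
```

>>> send_rows([
  [[0,0,3],[0,0,0],0],
  [[0,0,3],[0,0,0],0],
  [[0,0,0],[0,0,0],0],
  [[0,0,0],[0,0,0],0],
])

```text
clock: 52.5
position: [467.7, -153.4, 91.3]
ee_rot: [-0.696, 0.718, 0.0, -0.0]
contact_force: [0.1, -1.1, -0.1]
gripper_width: 0.2
grasp_force: 0.0
```

>>> send_rows([
  [[0,0,2],[0,0,0],0],
  [[0,0,2],[0,0,0],0],
  [[0,0,0],[0,0,0],0],
  [[0,0,0],[0,0,0],0],
])

```text
clock: 52.9
position: [468.0, -153.4, 87.6]
ee_rot: [-0.696, 0.718, -0.0, 0.0]
contact_force: [-0.0, -0.5, 3.2]
gripper_width: -0.0
grasp_force: 1.4
```

>>> send_rows([
  [[0,0,2],[0,0,0],0],
  [[0,0,2],[0,0,0],0],
  [[0,0,0],[0,0,0],0],
  [[0,0,0],[0,0,0],0],
])

```text
clock: 53.3
position: [468.0, -153.4, 84.0]
ee_rot: [-0.696, 0.718, -0.0, 0.0]
contact_force: [-1.7, 1.6, 8.2]
gripper_width: -0.1
grasp_force: 4.0
```

>>> send_rows([
  [[0,0,2],[0,0,0],0],
  [[0,0,0],[0,0,0],0],
  [[0,0,0],[0,0,0],0],
  [[0,0,0],[0,0,0],0],
])

```text
clock: 53.7
position: [468.1, -153.5, 83.8]
ee_rot: [-0.696, 0.718, -0.001, 0.0]
contact_force: [-4.5, 2.6, 19.9]
gripper_width: 0.1
grasp_force: 10.0
```

>>> send_rows([
  [[0,0,-5],[0,0,0],0],
  [[0,0,-10],[0,0,0],0],
  [[0,0,-30],[0,0,0],0],
  [[0,0,-40],[0,0,0],0],
  [[0,0,-30],[0,0,0],0],
  [[0,0,0],[0,0,0],0],
  [[0,0,0],[0,0,0],0],
  [[0,0,0],[0,0,0],0],
])

```text
clock: 54.5
position: [466.6, -153.1, 194.9]
ee_rot: [-0.696, 0.718, 0.001, -0.001]
contact_force: [-0.3, 0.6, -0.7]
gripper_width: 0.2
grasp_force: 0.0
```

```bash
python3 - <<'E'
from fr import *
s=monitor.read_state();print(s['clock'],s['position'],s['contact_force'])
snap('side','side12')
a=np.load('pics/side11.npz')['im'].astype(int);b=np.load('pics/side12.npz')['im'].astype(int)
print('handle/cover diff',np.abs(a-b)[140:210,215:320].mean(), 'button diff',np.abs(a-b)[170:195,322:346].mean())
E
```

```text
54.5 [ 466.62578194 -153.12905649  194.93690129] [-0.34060124  0.58395369 -0.66521773]
handle/cover diff 1.3760997732426303 button diff 1.4777777777777779
```

The button hit its stop at 83.8 mm (20 N) and came back up. The cover has not moved and the robot touches nothing, so I'll hand in.

```bash
python3 -c "
from bench import job_done
print(job_done())"
```

```text
the job is handed in; nothing more can be done
None
```

I moved the one used cartridge (from slot 2) upright to the tray, stood all four fresh cartridges home in slots 0 to 3, shut the cover, pressed the start button fully down and let it come back up, then handed the job in after about 54 s; `job_done()` returned no verdict.

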